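# Load two centrifuge buckets

### The job

Load the two centrifuge buckets, the large one completely before the small one: stand the large sleeve in the large bucket, then the large bottle in that sleeve, then the small sleeve in the small bucket and the small bottle in that sleeve. Pick up and let go of each piece singly, set it down gently without dropping it, so that it stands upright on the floor of what holds it, and do not disturb the tube rack or the pipette.

Things in the scene. Friction and masses are not known exactly. Their poses are not given: they have to be found in the camera images.
- bucket_large: the large bucket: round aluminium centrifuge bucket, open at the top, fixed to the bench; 86 mm outside diameter, 78 mm inside, 45 mm tall, inner floor 6 mm above its underside, with a small lug on either side (reaching 10 mm out, at 20 to 40 mm height). Origin at the centre of its underside, on the bench; z up
- bucket_small: the small bucket: round aluminium centrifuge bucket, open at the top, fixed to the bench; 70 mm outside diameter, 62 mm inside, 45 mm tall, inner floor 6 mm above its underside, with a small lug on either side (reaching 10 mm out, at 20 to 40 mm height). Origin at the centre of its underside, on the bench; z up
- sleeve_large_center (a point): the large sleeve: grey plastic adapter sleeve, a plain round cup 66 mm in outside diameter and 80 mm tall, open at the top, bore 56 mm, wall 5 mm, floor 5 mm thick; it stands upright, loose, on the bench. The point is its centre, on its axis, half-way up (40 mm above its underside); z is its axis, up
- sleeve_small_center (a point): the small sleeve: grey plastic adapter sleeve, a plain round cup 51 mm in outside diameter and 80 mm tall, open at the top, bore 41 mm, wall 5 mm, floor 5 mm thick; it stands upright, loose, on the bench. The point is its centre, on its axis, half-way up (40 mm above its underside); z is its axis, up
- bottle_large_center (a point): the large bottle: closed straight-sided sample bottle, amber body with a white cap of the same diameter; 44 mm in diameter and 115 mm tall (cap: the top 33 mm); it stands upright, loose, on the bench. The point is its centre, on its axis, half-way up (57.5 mm above its underside); z is its axis, up
- bottle_small_center (a point): the small bottle: closed straight-sided sample bottle, amber body with a white cap of the same diameter; 30 mm in diameter and 115 mm tall (cap: the top 33 mm); it stands upright, loose, on the bench. The point is its centre, on its axis, half-way up (57.5 mm above its underside); z is its axis, up
- tube_rack: bystander: blue rack of capped tubes, 122 x 78 mm, 96 mm tall, loose; leave it alone. Origin at the centre of its underside; x along its length
- pipette: bystander: white and blue hand pipette lying flat, 222 mm long, 28 mm wide and high, loose; leave it alone. Origin under its barrel, 72 mm from its blue end; x along it towards its tip (150 mm away)
Things that resemble listed ones, but are neither listed nor needed, are in the scene too. What is shaped like the part that bears bottle_small_center but pink or purple is not meant.

How it is judged (in metres and radians):
On the way, in this order (a step that is already met when the one before it is completed fails the run):
1. the large sleeve stands on the floor of the large bucket, released (horizontal distance between sleeve_large_center and bucket_large below 0.01 m and z of sleeve_large_center in the frame of bucket_large between 0.042 and 0.05 m and angle between sleeve_large_center's own z axis and vertical below 0.09 rad and contact force between sleeve_large and the fingers below 0.3 N), for 0.2 s.
2. the large bottle stands in the large sleeve, in the large bucket, released (horizontal distance between bottle_large_center and bucket_large below 0.015 m and z of bottle_large_center in the frame of bucket_large between 0.0645 and 0.0725 m and angle between bottle_large_center's own z axis and vertical below 0.09 rad and contact force between bottle_large and the fingers below 0.3 N), for 0.2 s.
3. the small sleeve stands on the floor of the small bucket, released (horizontal distance between sleeve_small_center and bucket_small below 0.01 m and z of sleeve_small_center in the frame of bucket_small between 0.042 and 0.05 m and angle between sleeve_small_center's own z axis and vertical below 0.09 rad and contact force between sleeve_small and the fingers below 0.3 N), for 0.2 s.
4. the small bottle stands in the small sleeve, in the small bucket, released (horizontal distance between bottle_small_center and bucket_small below 0.015 m and z of bottle_small_center in the frame of bucket_small between 0.0645 and 0.0725 m and angle between bottle_small_center's own z axis and vertical below 0.09 rad and contact force between bottle_small and the fingers below 0.3 N), for 0.2 s.
At the end, for the whole second after the job is handed in: Each sleeve stands on the floor of its own size of bucket (height within 4 mm, axes within 10 mm), each bottle on the floor of its sleeve there (height within 4 mm, within 15 mm of the bucket's axis), all within 0.09 rad of upright, released, at rest (under 0.02 m/s) (horizontal distance between sleeve_large_center and bucket_large below 0.01 m and z of sleeve_large_center in the frame of bucket_large between 0.042 and 0.05 m and angle between each of sleeve_large_center, bottle_large_center, sleeve_small_center, bottle_small_center's own z axis and vertical below 0.09 rad and linear speed of each of sleeve_large, bottle_large, sleeve_small, bottle_small below 0.02 m/s and horizontal distance between bottle_large_center and bucket_large below 0.015 m and z of bottle_large_center in the frame of bucket_large between 0.0645 and 0.0725 m and horizontal distance between sleeve_small_center and bucket_small below 0.01 m and z of sleeve_small_center in the frame of bucket_small between 0.042 and 0.05 m and horizontal distance between bottle_small_center and bucket_small below 0.015 m and z of bottle_small_center in the frame of bucket_small between 0.0645 and 0.0725 m); the robot touches nothing.
It fails at once if a sleeve or bottle is dropped into its bucket from a height (faster than 0.7 m/s, a fall of over 25 mm) ((horizontal distance between sleeve_large_center and bucket_large below 0.02 m and z of sleeve_large_center in the frame of bucket_large below 0.076 m and linear speed of sleeve_large above 0.7 m/s) or (horizontal distance between bottle_large_center and bucket_large below 0.02 m and z of bottle_large_center in the frame of bucket_large below 0.0985 m and linear speed of bottle_large above 0.7 m/s) or (horizontal distance between sleeve_small_center and bucket_small below 0.02 m and z of sleeve_small_center in the frame of bucket_small below 0.076 m and linear speed of sleeve_small above 0.7 m/s) or (horizontal distance between bottle_small_center and bucket_small below 0.02 m and z of bottle_small_center in the frame of bucket_small below 0.0985 m and linear speed of bottle_small above 0.7 m/s)).
It fails at once if the tube rack is moved more than 20 mm (distance of tube_rack from where it was at the start of the episode above 0.02 m).
It fails at once if the pipette is moved more than 20 mm (distance of pipette from where it was at the start of the episode above 0.02 m).
It also fails if it takes over 96 s, if anything falls off the work surface, if the arm or the gripper's body presses on something with over 40 N, if the wrist force passes 120 N, or if a joint passes its speed limit or range.

### The arm

A 6-joint arm with a two-finger parallel gripper is mounted at the origin on the work surface. World frame = base frame: x ahead of the robot, y to its left, z up, the work surface at z = 0. Lengths are in mm, angles in rad, forces in N, time in s.
With the tool pointing down it reaches from about 350 to 775 mm from the base axis. Payload 7.3 kg.
Tool frame: the origin (TCP) lies on the centre line of the jaws, within the pads' length; the fingertips stand 17 mm ahead of it and the grasp point (between the pads) lies 2 mm behind it; z points along the fingers, y is the line along which they close (so a half turn about z gives the same grasp; the last joint's range is limited). The gripper opens to 92 mm and grips with 3 to 60 N. Pads are 19 mm wide; open, the fingers measure 130 mm over their backs; the gripper's body (75 mm by 190 mm) begins 47 mm behind the grasp point.
Start: joints at [1.08, 0.342, 1.524, -0, 1.275, -0.146], TCP at [177.44, 494.124, 243.741] pointing down, gripper open.
Joint ranges: [-2.53, 2.53], [-0.77, 2.02], [0.04, 2.7], [-1, 4.14], [0.28, 2.66], [-3.11, 3.11]. Speed limits (rad/s): [2.57, 2.57, 3.14, 3.14, 3.14, 3.14].

### API

Orientations are given as [roll, pitch, yaw] about the fixed x, y, z axes, in that order (R = Rz(yaw) Ry(pitch) Rx(roll)).
In Python, from plant import bot gives the robot as it stands. The module is installed in compiled form; this text tells all that it offers.
- The arm moves only by the shell command python3 -m pendant 'ROWS'. ROWS is JSON, a list of rows, each a list of 3 entries, a list of its own where there are three numbers: the shift along the world's x, y, z as a fraction of full scale, then the turn, a rotation vector about the world's x, y, z as a fraction of full scale, then the opening, from -1 (shut) to 1 (fully open), so that 0 is half open. In form: [[[tx, ty, tz], [rx, ry, rz], claw], ...]. A call has exactly 10 rows; each row shifts and turns the commanded pose from where the row before left it; what a row does not reach is not made up. Full scale, the value 1, is 30 mm for a shift and 0.12 rad for a turn. A row lasts 1/12 s, in which the tool goes at most 41.7 mm and 7.16 degrees, less where a joint would pass 70% of its speed; a pose out of reach is approached as far as the arm can. A call with a number of a shift or a turn outside -1 to 1 is refused whole. A call with a gripper value outside its range is refused whole. The fingers move at their own pace and stop on an object; the grip force is fixed at half the most. Time passes only in rows, so rows that do not move let the fingers close, or fill a call up. It gives the time, the measured TCP pose, the force, the opening and the grip force at its end, in the units of the state.
- bot.get_obs(): the state, without advancing time (a new reading comes with each control period).
- bot.capture(name): name is "scene" or "top"; returns the picture (400x640x3 uint8, blue, green, red); there is no depth.
- bot.camera_params(name): a dict with "fovy" (degrees; the focal length in pixels is half the picture's height over the tangent of half this angle, whatever the lens; pixels are square), "cx", "cy" (the principal point, pixels), "camera_from_world" (4x4, takes a point from world to camera coordinates). Camera axes: x right, y down, z forward; pixel columns grow to the right and rows downward; lengths in mm; the calibration is good to about 2 mm. A picture is of the moment at which its call begins. camera_params takes no time and is no camera call.
- bot.close_job(): hands the job in; it is judged then, once.
The state is a dict: "time": time; "joint_positions": joint angles; "dq": joint speeds; "tau": joint torques, N m; "tool_pos": TCP position; "tcp_rot": TCP orientation; "contact_force": force on the tool from outside, world axes, zero at the start; "moment": the same for the moment, N m; "grip_width": finger opening in mm; "finger_force": force on a finger pad.
Only numpy, scipy, OpenCV 4.12 (cv2) and the standard library are available. Lean on these libraries where they do the work, as an engineer would, in place of code of your own. Each camera call takes 0.05 s, during which the arm holds its last target. There are 200 camera calls.

## Working session

There is one attempt and no reset: what is moved stays moved. The work goes in short steps, Python scripts to look and compute and a shell command to move; the robot and the scene stay as the last step left them, time stands still between calls to the robot, and variables do not carry over. Pictures are saved under pics/ and viewed, at most 14 in all, crops included, and the job is handed in when it is done.

```bash
mkdir -p pics
cat > h.py <<'E'
import numpy as np, cv2
from plant import bot
def cam(n):
    p=bot.camera_params(n); f=200/np.tan(np.radians(p['fovy'])/2)
    return f,p['cx'],p['cy'],np.array(p['camera_from_world'])
def ray(n,u,v,c=None):
    f,cx,cy,T=c or cam(n); d=T[:3,:3].T@np.array([(u-cx)/f,(v-cy)/f,1]); o=-T[:3,:3].T@T[:3,3]
    return o,d
def onz(n,u,v,z):
    o,d=ray(n,u,v); return o+d*(z-o[2])/d[2]
def proj(n,P):
    f,cx,cy,T=cam(n); q=T[:3,:3]@np.array(P)+T[:3,3]; return np.array([f*q[0]/q[2]+cx,f*q[1]/q[2]+cy])
def tri(a,b):
    # a,b: (cam,u,v) -> point, gap
    (o1,d1),(o2,d2)=ray(*a),ray(*b)
    A=np.c_[d1,-d2]; s=np.linalg.lstsq(A,o2-o1,rcond=None)[0]
    p,q=o1+s[0]*d1,o2+s[1]*d2; return (p+q)/2,np.linalg.norm(p-q)
E
python3 - <<'E'
from h import *
np.set_printoptions(precision=3,suppress=True)
for n in('scene','top'):
    im=bot.capture(n); cv2.imwrite(f'pics/{n}0.png',im); c=cam(n); print(n,c[:3],'\n',c[3], 'pos',-c[3][:3,:3].T@c[3][:3,3])
print(bot.get_obs())
E
```

```text
scene (np.float64(406.3244817840143), 315.98988953318576, 203.8236555568245) 
 [[  -0.819    0.574    0.     455.171]
 [   0.47     0.672   -0.573 -228.685]
 [  -0.329   -0.469   -0.82  1350.333]
 [   0.       0.       0.       1.   ]] pos [924.337 525.404 975.924]
top (np.float64(384.2017777509701), 319.9349280306377, 200.6899738028131) 
 [[   0.022   -1.       0.007  -19.916]
 [  -0.992   -0.023   -0.128  549.508]
 [   0.128   -0.004   -0.992 1080.403]
 [   0.       0.       0.       1.   ]] pos [ 407.095   -2.775 1141.881]
{'time': 0.1, 'joint_positions': array([ 1.08 ,  0.343,  1.525, -0.   ,  1.275, -0.146]), 'dq': array([-0.001, -0.   , -0.003,  0.002,  0.   ,  0.   ]), 'tau': array([  0.003, -43.2  , -24.47 ,   0.072,   0.053,  -0.   ]), 'tool_pos': array([177.273, 493.823, 243.122]), 'tcp_rot': array([-3.14 , -0.   ,  2.797]), 'contact_force': array([-0.56 , -0.501, -0.206]), 'moment': array([-0.018,  0.026,  0.035]), 'finger_force': 0.0, 'grip_width': 91.72317194800422}
```

View pics/scene0.png

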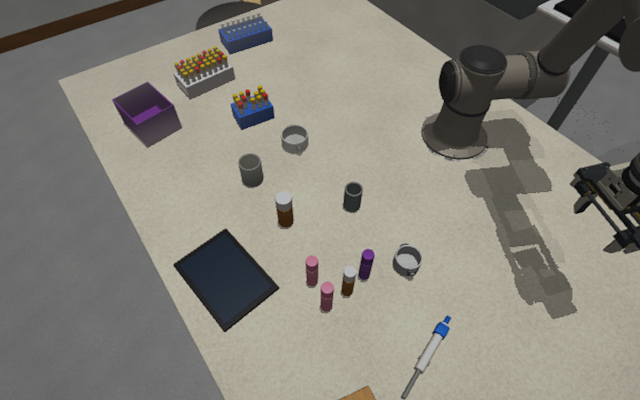

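View pics/top0.png

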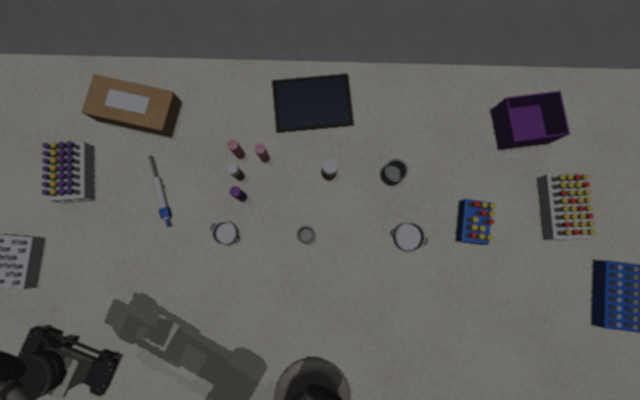

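The scene view (u,v) shows:
- **Pieces:** large sleeve (251,170), large bottle (285,210), small sleeve (353,196), small bottle, amber with white cap (348,281).
- **Buckets:** large (294,139), small (407,260).
- **Lookalikes of the small bottle:** pink (312,270), pink (327,296), purple (367,264). The dark cup at (353,196) and the grey one at (251,170) are told apart by size.

Next I'll check the choice in enlarged crops.

Run:
```python
import cv2
a=cv2.imread('pics/scene0.png'); b=cv2.imread('pics/top0.png')
cv2.imwrite('pics/sc.png',cv2.resize(a[115:315,230:430],None,fx=3,fy=3,interpolation=cv2.INTER_CUBIC))
b=cv2.convertScaleAbs(b,alpha=1.5)
cv2.imwrite('pics/tc.png',cv2.resize(b[130:260,200:440],None,fx=3.3333,fy=3.3333,interpolation=cv2.INTER_CUBIC))
```

```text
(no output)
```

View pics/sc.png

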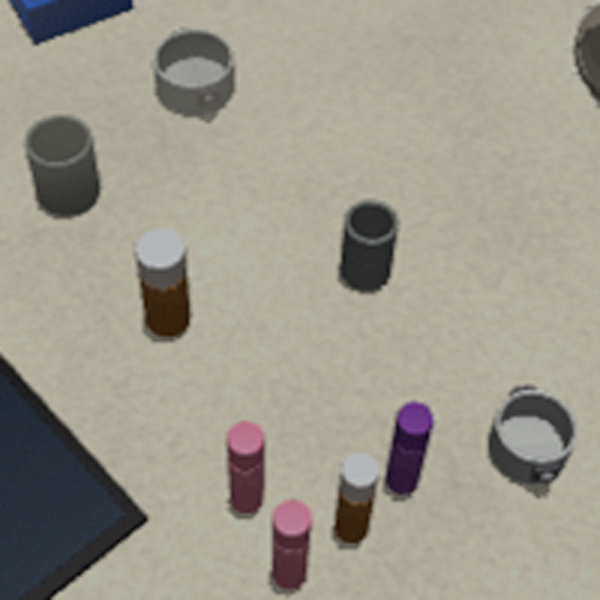

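View pics/tc.png

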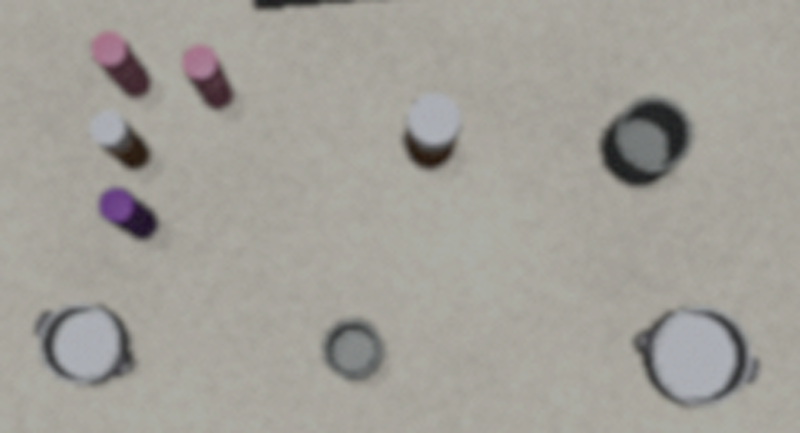

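The crops confirm the choices: the small bottle is the amber, white-capped one, at crop pixel (360,472) in scene and (108,130) in top, between two pink bottles and one purple. Next I'll triangulate the rim and cap centres.

Run:
```python
from h import *
np.set_printoptions(precision=1,suppress=True)
D={'bktL':((195,60),(696,357)),'slvL':((60,140),(650,137)),'botL':((161,249),(434,121)),'slvS':((371,223),(354,350)),'botS':((360,471),(108,130)),'bktS':((535,424),(86,344)),
'pinkA':((246,438),(110,48)),'pinkB':((292,518),(201,62)),'purp':((415,418),(117,204))}
H=dict(bktL=45,slvL=80,botL=115,slvS=80,botS=115,bktS=45,pinkA=115,pinkB=115,purp=115)
for k,(s,t) in D.items():
    s=(s[0]/3+230-1/3,s[1]/3+115-1/3); t=(t[0]/3.3333+200-.35,t[1]/3.3333+130-.35)
    p,g=tri(('scene',*s),('top',*t)); print(k,p,g,'sc',onz('scene',*s,H[k])[:2],'top',onz('top',*t,H[k])[:2])
```

```text
bktL [ 452.  -263.1   45.3] 3.3514593413084888 sc [ 452.9 -264.7] top [ 450.7 -262. ]
slvL [ 635.4 -217.4   81.3] 4.344505356419448 sc [ 636.4 -220.3] top [ 633.9 -216.2]
botL [636.6 -32.7 112.9] 1.1621284951588877 sc [637.7 -31.8] top [635.7 -32.3]
slvS [449.3  29.1  75.5] 0.7070815961678028 sc [451.9  31.4] top [448.9  29.3]
botS [623.2 233.9 111.2] 1.4041968844390171 sc [625.1 234.7] top [621.9 233.6]
bktS [449.9 260.5  41. ] 1.6645690988359885 sc [451.3 262.2] top [450.3 258.9]
pinkA [686.4 205.6 187.8] 40.860577327431685 sc [681. 161.] top [690.7 235.4]
pinkB [685.1 190.6  34.8] 48.86335832155325 sc [690.7 236. ] top [680.6 160.2]
purp [561.1 223.3 114.7] 0.08318374687855637 sc [561.2 223.4] top [561.1 223.2]
```

```bash
for i in 1; do :; done
python3 -m pendant '[[[0.509,-0.791,0],[0,0,0.0958],1],[[0.509,-0.791,0],[0,0,0.0958],1],[[0.509,-0.791,0],[0,0,0.0958],1],[[0.509,-0.791,0],[0,0,0.0958],1],[[0.509,-0.791,0],[0,0,0.0958],1],[[0.509,-0.791,0],[0,0,0.0958],1],[[0.509,-0.791,0],[0,0,0.0958],1],[[0.509,-0.791,0],[0,0,0.0958],1],[[0.509,-0.791,0],[0,0,0.0958],1],[[0.509,-0.791,0],[0,0,0.0958],1]]'
python3 - <<'E'
from h import *
s=cv2.imread('pics/scene0.png'); t=cv2.convertScaleAbs(cv2.imread('pics/top0.png'),alpha=1.5)
O=dict(bktL=(452,-263.2,45,43),slvL=(635.2,-218,80,33),botL=(636.6,-32.2,115,22),slvS=(450,29.8,80,25.5),botS=(623.2,234.1,115,15),bktS=(450.5,260.5,45,35))
tiles=[]
for k,(x,y,z,r) in O.items():
    row=[]
    for n,im in(('scene',s),('top',t)):
        c=proj(n,(x,y,z/2)).round().astype(int); m=cv2.resize(im[c[1]-21:c[1]+21,c[0]-21:c[0]+21],None,fx=6,fy=6,interpolation=cv2.INTER_CUBIC)
        for zz in(z,0):
            P=np.array([proj(n,(x+r*np.cos(a),y+r*np.sin(a),zz)) for a in np.linspace(0,6.28,60)])
            P=((P-c+21+.5)*6-.5).round().astype(np.int32); cv2.polylines(m,[P],True,(0,255,0) if zz else (0,0,255),1)
        row.append(m)
    tiles.append(np.vstack(row))
M=np.vstack([np.hstack(tiles[:3])]); M2=np.hstack(tiles[3:])
cv2.imwrite('pics/ov1.png',M); cv2.imwrite('pics/ov2.png',M2)
E
```

```text
time: 0.93
tool_pos: [330.5, 255.5, 243.6]
tcp_rot: [-3.141, -0.0, 2.912]
contact_force: [0.5, -0.6, -0.5]
grip_width: 91.9
finger_force: 0.0
```

View pics/ov1.png

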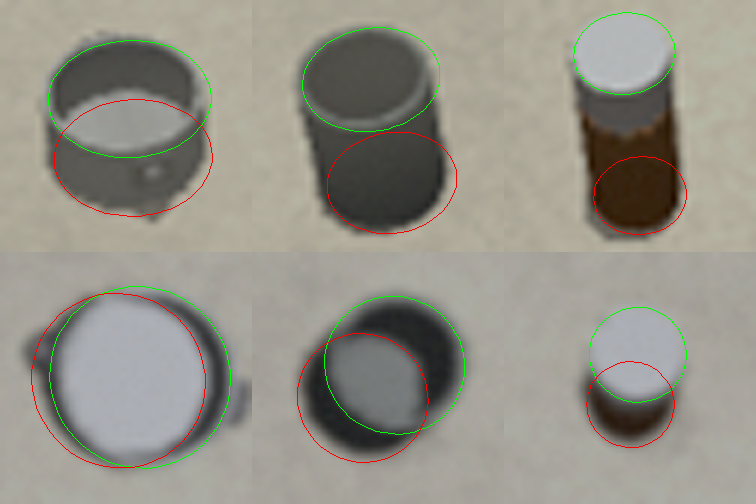

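View pics/ov2.png

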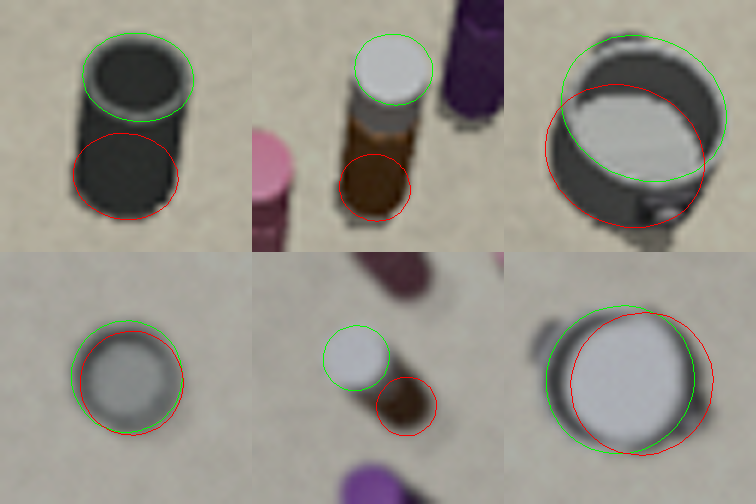

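The overlays fit within about 1 px in both views: rims at large bucket (452,-263), large sleeve (635,-218), large bottle (636.5,-32), small sleeve (450,30), small bottle (623,234), small bucket (450.5,260.5). Now to above the large sleeve.

```bash
python3 -m pendant '[[[0.509,-0.791,0],[0,0,0.0958],1],[[0.509,-0.791,0],[0,0,0.0958],1],[[0.509,-0.791,0],[0,0,0.0958],1],[[0.509,-0.791,0],[0,0,0.0958],1],[[0.509,-0.791,0],[0,0,0.0958],1],[[0.509,-0.791,0],[0,0,0.0958],1],[[0.509,-0.791,0],[0,0,0.0958],1],[[0.509,-0.791,0],[0,0,0.0958],1],[[0.509,-0.791,0],[0,0,0.0958],1],[[0.509,-0.791,0],[0,0,0.0958],1]]'
python3 -m pendant '[[[0.509,-0.791,0],[0,0,0.0958],1],[[0.509,-0.791,0],[0,0,0.0958],1],[[0.509,-0.791,0],[0,0,0.0958],1],[[0.509,-0.791,0],[0,0,0.0958],1],[[0.509,-0.791,0],[0,0,0.0958],1],[[0.509,-0.791,0],[0,0,0.0958],1],[[0.509,-0.791,0],[0,0,0.0958],1],[[0.509,-0.791,0],[0,0,0.0958],1],[[0.509,-0.791,0],[0,0,0.0958],1],[[0.509,-0.791,0],[0,0,0.0958],1]]'
```

```text
time: 1.77
tool_pos: [483.2, 18.2, 243.5]
tcp_rot: [3.141, -0.001, 3.027]
contact_force: [1.3, 0.3, -0.6]
grip_width: 91.7
finger_force: 0.0
time: 2.6
tool_pos: [635.9, -218.9, 243.1]
tcp_rot: [3.141, -0.001, -3.141]
contact_force: [1.3, 0.1, 0.4]
grip_width: 91.7
finger_force: 0.0
```

```bash
python3 -m pendant '[[[0,0,-0.8],[0,0,0],1],[[0,0,-0.8],[0,0,0],1],[[0,0,-0.8],[0,0,0],1],[[0,0,-0.8],[0,0,0],1],[[0,0,-0.8],[0,0,0],1],[[0,0,-0.8],[0,0,0],1],[[0,0,-0.6],[0,0,0],1],[[0,0,-0.4],[0,0,0],1],[[0,0,-0.18],[0,0,0],1],[[0,0,0],[0,0,0],1]]'
python3 -m pendant '[[[0,0,0],[0,0,0],0.6],[[0,0,0],[0,0,0],0.5],[[0,0,0],[0,0,0],0.45],[[0,0,0],[0,0,0],0.4],[[0,0,0],[0,0,0],0.3],[[0,0,0],[0,0,0],0.2],[[0,0,0],[0,0,0],0.2],[[0,0,0],[0,0,0],0.2],[[0,0,0],[0,0,0],0.2],[[0,0,0],[0,0,0],0.2]]'
```

```text
time: 3.43
tool_pos: [635.0, -217.5, 63.0]
tcp_rot: [3.14, -0.002, -3.142]
contact_force: [0.4, 0.0, 1.2]
grip_width: 91.5
finger_force: 0.0
time: 4.27
tool_pos: [636.0, -218.3, 65.5]
tcp_rot: [-3.141, 0.002, 3.142]
contact_force: [-1.3, -1.0, 5.6]
grip_width: 64.0
finger_force: 30.0
```

```bash
python3 -m pendant '[[[0,0,0.1],[0,0,0],0.2],[[0,0,0.2],[0,0,0],0.2],[[0,0,0.4],[0,0,0],0.2],[[0,0,0.6],[0,0,0],0.2],[[0,0,0.7],[0,0,0],0.2],[[0,0,0.6],[0,0,0],0.2],[[0,0,0.4],[0,0,0],0.2],[[0,0,0.2],[0,0,0],0.2],[[0,0,0.1],[0,0,0],0.2],[[0,0,0],[0,0,0],0.2]]'
python3 -m pendant '[[[-0.3,-0.07,0],[0,0,0],0.2],[[-0.6,-0.15,0],[0,0,0],0.2],[[-0.8,-0.2,0],[0,0,0],0.2],[[-0.9,-0.22,0],[0,0,0],0.2],[[-0.9,-0.22,0],[0,0,0],0.2],[[-0.9,-0.22,0],[0,0,0],0.2],[[-0.8,-0.2,0],[0,0,0],0.2],[[-0.6,-0.15,0],[0,0,0],0.2],[[-0.31,-0.08,0],[0,0,0],0.2],[[0,0,0],[0,0,0],0.2]]'
python3 - <<'E'
from h import *
print(bot.get_obs()['tool_pos'],bot.get_obs()['grip_width'])
a=bot.capture('scene'); b=bot.capture('top')
A=cv2.resize(a[75:175,240:345],None,fx=3.8,fy=3.8,interpolation=cv2.INTER_CUBIC)
c=proj('top',(452,-263,60)).round().astype(int)
B=cv2.resize(cv2.convertScaleAbs(b,alpha=1.5)[c[1]-50:c[1]+50,c[0]-52:c[0]+53],None,fx=3.8,fy=3.8,interpolation=cv2.INTER_CUBIC)
cv2.imwrite('pics/p1.png',np.hstack([A,B]))
E
```

```text
time: 5.1
tool_pos: [635.5, -217.7, 163.5]
tcp_rot: [3.142, 0.0, -3.141]
contact_force: [0.3, 0.3, -0.8]
grip_width: 63.9
finger_force: 30.0
time: 5.93
tool_pos: [450.6, -263.2, 162.7]
tcp_rot: [3.14, -0.002, 3.14]
contact_force: [1.2, 0.1, -0.7]
grip_width: 64.1
finger_force: 30.0
[ 450.56007529 -263.20189634  162.70892322] 64.11822249703714
```

View pics/p1.png

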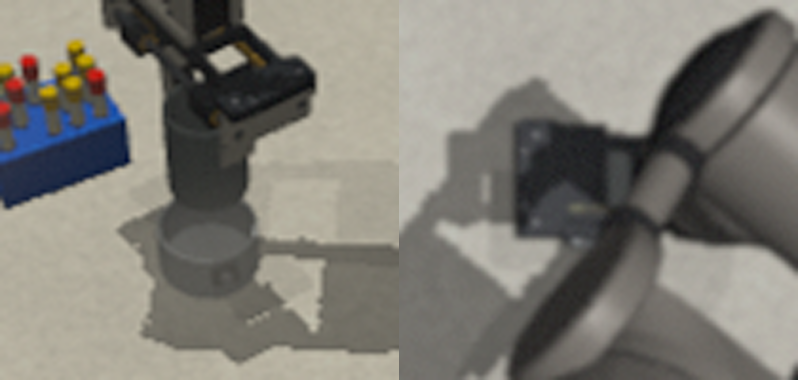

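The large sleeve hangs over the large bucket (crop: sleeve centre u≈207, bucket rim centre u≈208), so I'm lowering it.

```bash
python3 -m pendant '[[[0,0,-0.3],[0,0,0],0.2],[[0,0,-0.4],[0,0,0],0.2],[[0,0,-0.4],[0,0,0],0.2],[[0,0,-0.4],[0,0,0],0.2],[[0,0,-0.4],[0,0,0],0.2],[[0,0,-0.3],[0,0,0],0.2],[[0,0,-0.3],[0,0,0],0.2],[[0,0,-0.2],[0,0,0],0.2],[[0,0,-0.1],[0,0,0],0.2],[[0,0,0],[0,0,0],0.2]]'
python3 -m pendant '[[[0,0,-0.05],[0,0,0],0.2],[[0,0,-0.05],[0,0,0],0.2],[[0,0,-0.05],[0,0,0],0.2],[[0,0,-0.05],[0,0,0],0.2],[[0,0,-0.05],[0,0,0],0.2],[[0,0,-0.04],[0,0,0],0.2],[[0,0,0],[0,0,0],0.2],[[0,0,0],[0,0,0],0.2],[[0,0,0],[0,0,0],0.2],[[0,0,0],[0,0,0],0.2]]'
```

```text
time: 6.87
tool_pos: [456.8, -270.7, 85.9]
tcp_rot: [-3.125, 0.012, -3.14]
contact_force: [-11.5, -18.6, 42.8]
grip_width: 71.6
finger_force: 31.0
time: 7.7
tool_pos: [457.4, -273.0, 78.9]
tcp_rot: [-3.121, 0.015, -3.141]
contact_force: [-15.6, -24.5, 52.6]
grip_width: 75.6
finger_force: 32.0
```

```bash
python3 -m pendant '[[[0,0,0.2],[0,0,0],0.2],[[0,0,0.2],[0,0,0],0.2],[[0,0,0.2],[0,0,0],0.2],[[0,0,0.2],[0,0,0],0.2],[[0,0,0.2],[0,0,0],0.2],[[0,0,0.2],[0,0,0],0.2],[[0,0,0.2],[0,0,0],0.2],[[0,0,0],[0,0,0],0.2],[[0,0,0],[0,0,0],0.2],[[0,0,0],[0,0,0],0.2]]'
python3 - <<'E'
from h import *
print(bot.get_obs()['tool_pos'],bot.get_obs()['grip_width'])
a=bot.capture('scene'); b=bot.capture('top')
A=cv2.resize(a[75:175,240:345],None,fx=3.8,fy=3.8,interpolation=cv2.INTER_CUBIC)
A2=cv2.resize(cv2.convertScaleAbs(a,alpha=2)[95:160,260:328],None,fx=6,fy=6,interpolation=cv2.INTER_CUBIC)
cv2.imwrite('pics/p2.png',np.hstack([A,A2[:380]]))
E
```

```text
time: 8.53
tool_pos: [452.0, -262.7, 112.2]
tcp_rot: [3.141, -0.001, -3.141]
contact_force: [0.4, -0.3, -1.2]
grip_width: 64.3
finger_force: 29.8
[ 452.03365767 -262.68706129  112.18741187] 64.29522737287161
```

View pics/p2.png

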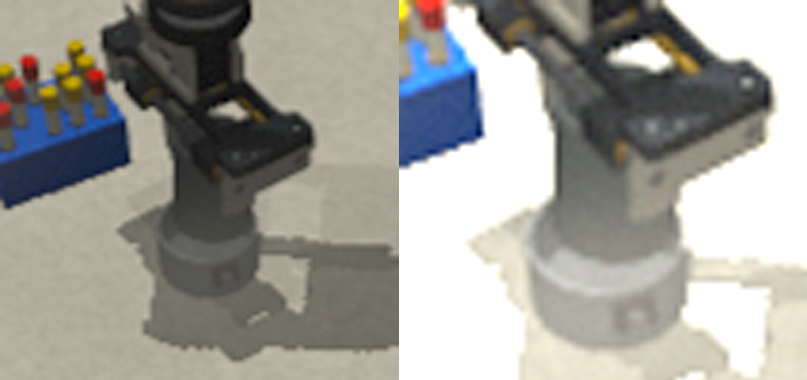

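```bash
python3 -m pendant '[[[0,0,0.2],[0,0,0],0.2],[[0,0,0.2],[0,0,0],0.2],[[0,0,0.2],[0,0,0],0.2],[[0,0,0],[0,0,0],0.2],[[0,0,0],[0,0,0],0.2],[[0,0,0],[0,0,0],0.2],[[0,0,0],[0,0,0],0.2],[[0,0,0],[0,0,0],0.2],[[0,0,0],[0,0,0],0.2],[[0,0,0],[0,0,0],0.2]]'
python3 - <<'E'
from h import *
np.set_printoptions(precision=1,suppress=True)
ob=bot.get_obs(); print(ob['tool_pos'],ob['tcp_rot'],ob['grip_width'])
a=np.mean([bot.capture('scene').astype(float) for _ in range(4)],0); a0=cv2.imread('pics/scene0.png').astype(float)
def tile(im,circ,g):
    x0,y0=275,108
    m=cv2.resize(np.clip(im*g,0,255).astype(np.uint8)[y0:y0+46,x0:x0+40],None,fx=10,fy=10,interpolation=cv2.INTER_CUBIC)
    for (x,y,z,r,c) in circ:
        P=np.array([proj('scene',(x+r*np.cos(t),y+r*np.sin(t),z)) for t in np.linspace(0,6.28,60)])
        cv2.polylines(m,[(((P-(x0,y0))+.5)*10-.5).round().astype(np.int32)],True,c,1)
    return m
bk=[(455,-265.5,45,43,(0,255,0)),(455,-265.5,45,39,(0,255,0)),(455,-265.5,0,43,(0,255,0))]
zb=ob['tool_pos'][2]-64
cv2.imwrite('pics/p3.png',np.hstack([tile(a0,bk,1.2),tile(a,bk[:2]+[(452.2,-263.2,zb,33,(0,0,255))],1.8)]))
E
```

```text
time: 9.47
tool_pos: [452.2, -263.0, 130.5]
tcp_rot: [3.141, -0.0, -3.141]
contact_force: [-1.6, 0.8, -0.7]
grip_width: 64.3
finger_force: 29.8
[ 452.2 -263.   130.5] [ 3.1 -0.  -3.1] 64.26476040400775
```

View pics/p3.png

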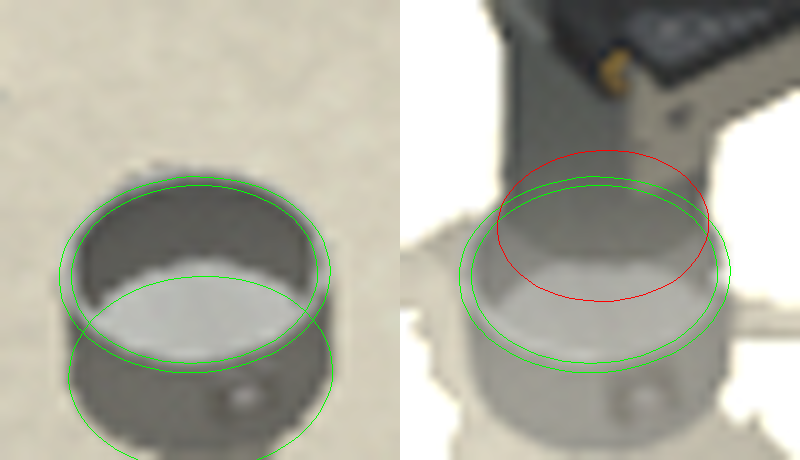

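Run:
```python
from h import *
np.set_printoptions(precision=1,suppress=True,linewidth=200)
p=cv2.imread('pics/p1.png',0)[:,:399]; a=cv2.resize(p,(105,100),interpolation=cv2.INTER_AREA)
print('col u=292..297 mean, rows 118..160'); print([(r,int(a[r-75,52:57].mean())) for r in range(118,158)])
for v in (112,118,122): print(v,[(u,int(a[v-75,u-240])) for u in range(280,312)])
def ell(x,y,z,r):
    P=np.array([proj('scene',(x+r*np.cos(t),y+r*np.sin(t),z)) for t in np.linspace(0,6.28,200)]); return P.min(0),P.max(0)
print('sleeve bottom pred',ell(451.5,-263.2,98.5,33)); print('sleeve top',ell(451.5,-263.2,178.5,33))
for z,r in((45,43),(45,39),(0,43),(6,39)): print('bkt',z,r,ell(452,-263.2,z,r))
g=cv2.imread('pics/scene0.png',0)
print('scene0 col 294'); print([(r,int(g[r,293:297].mean())) for r in range(120,160)])
for v in(135,140,145,148): print(v,[(u,int(g[v,u])) for u in range(276,314)])
```

```text
col u=292..297 mean, rows 118..160
[(118, 48), (119, 50), (120, 49), (121, 51), (122, 52), (123, 53), (124, 53), (125, 54), (126, 55), (127, 57), (128, 58), (129, 59), (130, 65), (131, 72), (132, 74), (133, 79), (134, 89), (135, 93), (136, 94), (137, 95), (138, 96), (139, 96), (140, 96), (141, 97), (142, 99), (143, 103), (144, 92), (145, 84), (146, 83), (147, 83), (148, 83), (149, 84), (150, 85), (151, 85), (152, 85), (153, 99), (154, 111), (155, 114), (156, 115), (157, 113)]
112 [(280, 177), (281, 178), (282, 156), (283, 98), (284, 42), (285, 42), (286, 44), (287, 44), (288, 46), (289, 46), (290, 47), (291, 45), (292, 45), (293, 47), (294, 46), (295, 45), (296, 46), (297, 51), (298, 62), (299, 68), (300, 69), (301, 67), (302, 63), (303, 65), (304, 69), (305, 67), (306, 78), (307, 131), (308, 171), (309, 177), (310, 175), (311, 174)]
118 [(280, 175), (281, 179), (282, 178), (283, 137), (284, 63), (285, 44), (286, 47), (287, 47), (288, 48), (289, 49), (290, 49), (291, 49), (292, 50), (293, 48), (294, 47), (295, 49), (296, 47), (297, 51), (298, 62), (299, 65), (300, 59), (301, 53), (30
[... 2393 characters left out ...]
, (291, 87), (292, 87), (293, 86), (294, 86), (295, 88), (296, 90), (297, 95), (298, 96), (299, 92), (300, 86), (301, 85), (302, 83), (303, 87), (304, 88), (305, 86), (306, 83), (307, 93), (308, 144), (309, 171), (310, 171), (311, 170), (312, 170), (313, 170)]
148 [(276, 171), (277, 169), (278, 168), (279, 168), (280, 171), (281, 176), (282, 148), (283, 100), (284, 87), (285, 87), (286, 89), (287, 88), (288, 89), (289, 90), (290, 90), (291, 90), (292, 89), (293, 90), (294, 90), (295, 85), (296, 79), (297, 77), (298, 95), (299, 102), (300, 93), (301, 82), (302, 78), (303, 84), (304, 84), (305, 84), (306, 132), (307, 167), (308, 171), (309, 170), (310, 169), (311, 170), (312, 169), (313, 169)]
```

Run:
```python
from h import *
a=np.mean([bot.capture('scene').astype(float) for _ in range(4)],0)
m=np.clip((a-25)*2.6,0,255).astype(np.uint8)[80:160,268:328]
m=cv2.resize(m,None,fx=7,fy=7,interpolation=cv2.INTER_CUBIC)
b=np.mean([bot.capture('top').astype(float) for _ in range(2)],0)
n=cv2.resize(np.clip((b-10)*2.2,0,255).astype(np.uint8)[200:280,370:424],None,fx=7,fy=7,interpolation=cv2.INTER_CUBIC)
cv2.imwrite('pics/p4.png',np.hstack([m,n]))
```

```text
(no output)
```

View pics/p4.png

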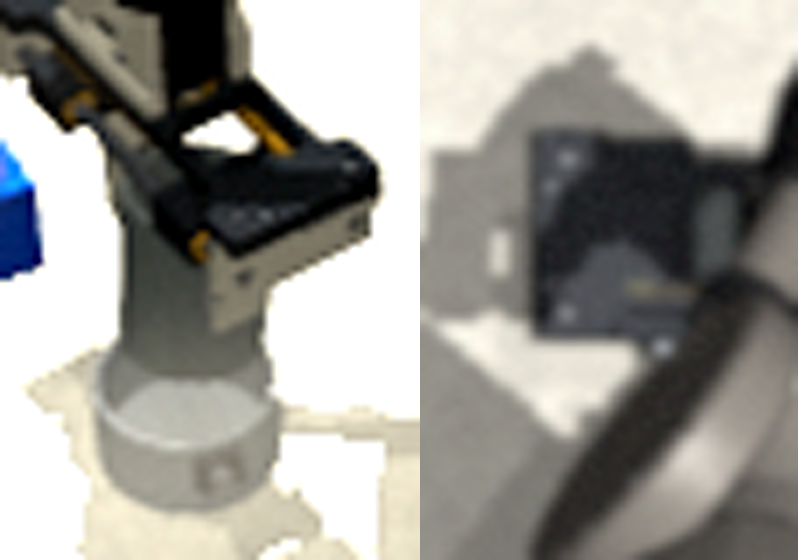

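Picture p4 shows the sleeve bottom at about (194,375) in the left panel, roughly 12 mm higher in the grip than before, so it caught on the bucket rim. I'll set it on the bench beside the bucket, measure sleeve and bucket the same way in both cameras, and regrasp.

```bash
python3 -m pendant '[[[0,0.2,0],[0,0,0],0.2],[[0,0.4,0],[0,0,0],0.2],[[0,0.6,0],[0,0,0],0.2],[[0,0.7,0],[0,0,0],0.2],[[0,0.7,0],[0,0,0],0.2],[[0,0.4,-0.2],[0,0,0],0.2],[[0,0.3,-0.5],[0,0,0],0.2],[[0,0.15,-0.7],[0,0,0],0.2],[[0,0,-0.6],[0,0,0],0.2],[[0,0,-0.2],[0,0,0],0.2]]'
python3 -m pendant '[[[0,0,-0.06],[0,0,0],0.2],[[0,0,-0.06],[0,0,0],0.2],[[0,0,0],[0,0,0],0.2],[[0,0,0],[0,0,0],0.2],[[0,0,0],[0,0,0],0.2],[[0,0,0],[0,0,0],0.2],[[0,0,0],[0,0,0],0.2],[[0,0,0],[0,0,0],0.2],[[0,0,0],[0,0,0],0.2],[[0,0,0],[0,0,0],0.2]]'
```

```text
time: 10.8
tool_pos: [450.9, -158.0, 62.4]
tcp_rot: [3.14, -0.003, -3.14]
contact_force: [-0.1, 0.2, -1.1]
grip_width: 64.9
finger_force: 29.8
time: 11.63
tool_pos: [452.3, -159.6, 61.1]
tcp_rot: [3.142, 0.0, -3.142]
contact_force: [1.2, 0.4, -1.0]
grip_width: 64.5
finger_force: 29.8
```

```bash
python3 -m pendant '[[[0,0,-0.03],[0,0,0],0.2],[[0,0,-0.03],[0,0,0],0.2],[[0,0,-0.03],[0,0,0],0.2],[[0,0,-0.03],[0,0,0],0.2],[[0,0,-0.03],[0,0,0],0.2],[[0,0,-0.03],[0,0,0],0.2],[[0,0,0],[0,0,0],0.2],[[0,0,0],[0,0,0],0.2],[[0,0,0],[0,0,0],0.2],[[0,0,0],[0,0,0],0.2]]'
python3 -m pendant '[[[0,0,-0.03],[0,0,0],0.2],[[0,0,-0.03],[0,0,0],0.2],[[0,0,-0.03],[0,0,0],0.2],[[0,0,0],[0,0,0],0.2],[[0,0,0],[0,0,0],0.2],[[0,0,0],[0,0,0],0.2],[[0,0,0],[0,0,0],0.2],[[0,0,0],[0,0,0],0.2],[[0,0,0],[0,0,0],0.2],[[0,0,0],[0,0,0],0.2]]'
```

```text
time: 12.47
tool_pos: [452.3, -159.6, 55.7]
tcp_rot: [3.142, 0.0, -3.141]
contact_force: [0.1, 0.3, -0.1]
grip_width: 64.6
finger_force: 29.8
time: 13.3
tool_pos: [453.4, -159.9, 53.9]
tcp_rot: [-3.141, 0.003, 3.142]
contact_force: [1.6, 1.5, 6.6]
grip_width: 64.6
finger_force: 29.9
```

```bash
python3 -m pendant '[[[0,0,0],[0,0,0],0.5],[[0,0,0],[0,0,0],0.6],[[0,0,0],[0,0,0],0.8],[[0,0,0],[0,0,0],1],[[0,0,0],[0,0,0],1],[[0,0,0.3],[0,0,0],1],[[0,0,0.7],[0,0,0],1],[[0,0,1],[0,0,0],1],[[0,0,1],[0,0,0],1],[[0,0,1],[0,0,0],1]]'
python3 -m pendant '[[[0,0,1],[0,0,0],1],[[0,0,1],[0,0,0],1],[[0.5,0.9,0],[0,0,0],1],[[0.5,0.9,0],[0,0,0],1],[[0.5,0.9,0],[0,0,0],1],[[0.5,0.9,0],[0,0,0],1],[[0.5,0.9,0],[0,0,0],1],[[0.5,0.9,0],[0,0,0],1],[[0.5,0.9,0],[0,0,0],1],[[0,0,0],[0,0,0],1]]'
python3 - <<'E'
from h import *
np.set_printoptions(precision=1,suppress=True)
r=[]
for n in('scene','top'):
    a=np.mean([bot.capture(n).astype(float) for _ in range(4)],0); cv2.imwrite(f'pics/{n}1.png',a.round().astype(np.uint8))
    cs=[proj(n,(452.3,y,40)) for y in(-160,-263)]; c=np.mean(cs,0).round().astype(int)
    m=np.clip(a*1.3,0,255).astype(np.uint8)[c[1]-37:c[1]+37,c[0]-40:c[0]+40]; m=cv2.resize(m,None,fx=5,fy=5,interpolation=cv2.INTER_CUBIC)
    for (x,y,R,zs) in((452.3,-159.7,33,(0,80)),(452.3,-263.2,43,(0,45))):
      for z in zs:
        P=np.array([proj(n,(x+R*np.cos(t),y+R*np.sin(t),z)) for t in np.linspace(0,6.28,60)])-c+(40,37)
        cv2.polylines(m,[((P+.5)*5-.5).round().astype(np.int32)],True,(0,255,0) if z else (0,0,255),1)
    r.append(m)
cv2.imwrite('pics/p5.png',np.hstack(r))
E
```

```text
time: 14.13
tool_pos: [451.9, -159.4, 174.8]
tcp_rot: [3.141, -0.0, -3.142]
contact_force: [1.0, -0.4, -0.5]
grip_width: 92.3
finger_force: 0.0
time: 14.97
tool_pos: [558.7, 33.7, 233.3]
tcp_rot: [3.14, 0.001, -3.138]
contact_force: [-0.5, -0.6, 0.5]
grip_width: 91.5
finger_force: 0.0
```

View pics/p5.png

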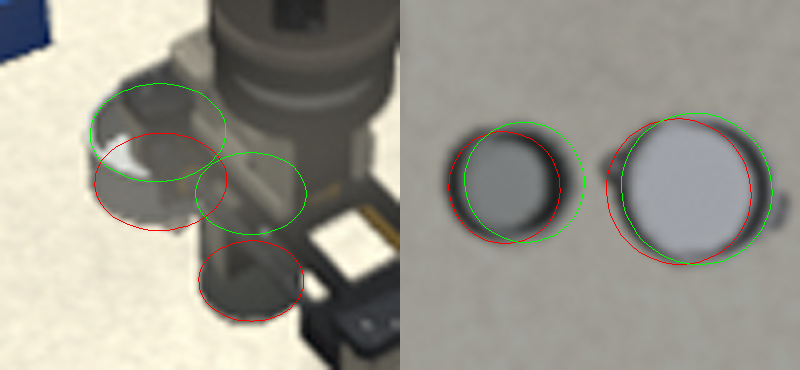

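The top panel shows the sleeve about 8 px (5x crop) left of where the TCP puts it, while the bucket sits on its outline. I'll quantify that by fitting.

```bash
cat > fit.py <<'E'
from h import *
from scipy.optimize import minimize
def fit(img,n,x,y,r,h,bg,hole=None):
    """max contrast: silhouette (hull of base+rim circles) vs. actual dark/non-background mask"""
    g=cv2.GaussianBlur(cv2.imread(img),(0,0),.6).astype(float)
    c=proj(n,(x,y,h/2)).round().astype(int); w=26; S=8
    sub=g[c[1]-w:c[1]+w+1,c[0]-w:c[0]+w+1]
    big=cv2.resize(sub,None,fx=S,fy=S,interpolation=cv2.INTER_CUBIC)
    b=np.median(np.r_[sub[:4].reshape(-1,3),sub[-4:].reshape(-1,3)],0) if bg is None else bg
    G=cv2.cvtColor(np.clip(big,0,255).astype(np.uint8),cv2.COLOR_BGR2GRAY).astype(float)
    gx,gy=cv2.Sobel(G,cv2.CV_64F,1,0,ksize=5),cv2.Sobel(G,cv2.CV_64F,0,1,ksize=5)
    E=cv2.GaussianBlur(np.hypot(gx,gy),(0,0),S*.7)
    T=np.linspace(0,2*np.pi,180,endpoint=False)
    def cost(p):
        P=np.array([proj(n,(p[0]+r*np.cos(t),p[1]+r*np.sin(t),z)) for z in(0,h) for t in T])
        H=cv2.convexHull((((P-c+w)+.5)*S-.5).astype(np.float32))[:,0]
        # resample
        Q=np.r_[H,H[:1]]; d=np.r_[0,np.cumsum(np.hypot(*np.diff(Q,axis=0).T))]; s=np.linspace(0,d[-1],240,endpoint=False)
        u,v=np.interp(s,d,Q[:,0]),np.interp(s,d,Q[:,1])
        return -np.minimum(cv2.remap(E.astype(np.float32),u.astype(np.float32)[None],v.astype(np.float32)[None],1),np.percentile(E,97)).mean()
    best=min((cost((x+a,y+b_)),x+a,y+b_) for a in range(-9,10,2) for b_ in range(-9,10,2))
    m=minimize(cost,best[1:],method='Nelder-Mead',options=dict(xatol=.05,fatol=1e-6))
    return m.x
E
python3 - <<'E'
from fit import *
np.set_printoptions(precision=1,suppress=True)
O=dict(bktL=(452,-263.2,43,45),slvL=(635.2,-218,33,80),botL=(636.6,-32.2,22,115),slvS=(450,29.8,25.5,80),botS=(623.2,234.1,15,115),bktS=(450.5,260.5,35,45),purp=(561,223,15,115))
for k,v in O.items():
    print(k,*[(n,fit(f'pics/{n}0.png',n,*v,None)) for n in('scene','top')])
print('slv now',fit('pics/top1.png','top',452.3,-159.7,33,80,None)); print('bkt now',fit('pics/top1.png','top',452,-263.2,43,45,None))
E
```

```text
Traceback (most recent call last):
  File "fit.py", line 21, in fit
    best=min((cost((x+a,y+b_)),x+a,y+b_) for a in range(-9,10,2) for b_ in range(-9,10,2))
  File "fit.py", line 21, in <genexpr>
    best=min((cost((x+a,y+b_)),x+a,y+b_) for a in range(-9,10,2) for b_ in range(-9,10,2))
              ~~~~^^^^^^^^^^^^
  File "fit.py", line 15, in cost
    P=np.array([proj(n,(p[0]+r*np.cos(t),p[1]+r*np.sin(t),z)) for z in(0,h) for t in T])
                ~~~~^^^^^^^^^^^^^^^^^^^^^^^^^^^^^^^^^^^^^^^^^
  File "h.py", line 12, in proj
    f,cx,cy,T=cam(n); q=T[:3,:3]@np.array(P)+T[:3,3]; return np.array([f*q[0]/q[2]+cx,f*q[1]/q[2]+cy])
              ~~~^^^
  File "h.py", line 4, in cam
    p=bot.camera_params(n); f=200/np.tan(np.radians(p['fovy'])/2)
ValueError: time passes only in moves, steps and waits
```

```bash
sed -i 's/^def cam/import functools\n@functools.lru_cache(None)\ndef cam/' h.py
python3 - <<'E'
from fit import *
np.set_printoptions(precision=1,suppress=True)
O=dict(bktL=(452,-263.2,43,45),slvL=(635.2,-218,33,80),botL=(636.6,-32.2,22,115),slvS=(450,29.8,25.5,80),botS=(623.2,234.1,15,115),bktS=(450.5,260.5,35,45),purp=(561,223,15,115))
for k,v in O.items():
    print(k,*[(n,fit(f'pics/{n}0.png',n,*v,None)) for n in('scene','top')])
print('slv now',fit('pics/top1.png','top',452.3,-159.7,33,80,None)); print('bkt now',fit('pics/top1.png','top',452,-263.2,43,45,None))
E
```

```text
bktL ('scene', array([ 453.5, -267.1])) ('top', array([ 452.9, -263.4]))
slvL ('scene', array([ 639.2, -219.1])) ('top', array([ 636.9, -218.7]))
botL ('scene', array([639.7, -30.7])) ('top', array([636.4, -31. ]))
slvS ('scene', array([452.4,  31.4])) ('top', array([450.3,  30.8]))
botS ('scene', array([625.7, 234.6])) ('top', array([624.5, 235.2]))
bktS ('scene', array([453.6, 265.5])) ('top', array([449.8, 261.5]))
purp ('scene', array([562. , 223.7])) ('top', array([560.8, 224.5]))
slv now [ 453.2 -154.2]
bkt now [ 452.8 -263.3]
```

```bash
python3 -m pendant '[[[-0.1,1,0],[0,0,0],1],[[-0.1,1,0],[0,0,0],1],[[-0.1,1,0],[0,0,0],1],[[-0.1,1,0],[0,0,0],1],[[-0.1,1,0],[0,0,0],1],[[-0.1,1,0],[0,0,0],1],[[-0.1,1,0],[0,0,0],1],[[-0.1,1,0],[0,0,0],1],[[-0.1,1,0],[0,0,0],1],[[0,0,0],[0,0,0],1]]'
python3 - <<'E'
from fit import *
np.set_printoptions(precision=1,suppress=True)
print(bot.get_obs()['tool_pos'])
for n in('scene','top'):
    a=np.mean([bot.capture(n).astype(float) for _ in range(4)],0); cv2.imwrite(f'pics/{n}2.png',a.round().astype(np.uint8))
    print(n,fit(f'pics/{n}2.png',n,453,-154.2,33,80,None),fit(f'pics/{n}2.png',n,453,-264,43,45,None))
    for k,(r,z) in dict(rimout=(43,45),rimin=(39,45)).items(): pass
E
```

```text
time: 16.2
tool_pos: [529.2, 303.5, 232.9]
tcp_rot: [3.139, -0.0, -3.138]
contact_force: [-0.7, 0.1, -0.0]
grip_width: 91.8
finger_force: 0.0
[529.2 303.5 232.9]
scene [ 454.9 -156.2] [ 453.5 -266.2]
top [ 453.2 -154.3] [ 452.8 -263.2]
```

Both cameras agree: sleeve about (454,-155.3), bucket about (453.1,-264.7). The sleeve was released with the TCP at (452.2,-159.7), so seen from the cameras the jaws centre about 4.4 mm toward +y, which explains the jam. I'll regrasp at the same TCP and shift by (-0.9,-109.5).

```bash
python3 -m pendant '[[[-0.153,-0.9,0],[0,0,0],1],[[-0.153,-0.9,0],[0,0,0],1],[[-0.153,-0.9,0],[0,0,0],1],[[-0.153,-0.9,0],[0,0,0],1],[[-0.153,-0.9,0],[0,0,0],1],[[-0.153,-0.9,0],[0,0,0],1],[[-0.153,-0.9,0],[0,0,0],1],[[-0.153,-0.9,0],[0,0,0],1],[[-0.153,-0.9,0],[0,0,0],1],[[-0.153,-0.9,0],[0,0,0],1]]'
python3 -m pendant '[[[-0.153,-0.9,0],[0,0,0],1],[[-0.153,-0.9,0],[0,0,0],1],[[-0.153,-0.9,0],[0,0,0],1],[[-0.153,-0.9,0],[0,0,0],1],[[-0.153,-0.9,0],[0,0,0],1],[[-0.153,-0.9,0],[0,0,0],1],[[-0.153,-0.9,0],[0,0,0],1],[[0,0,0],[0,0,0],1],[[0,0,0],[0,0,0],1],[[0,0,0],[0,0,0],1]]'
python3 -m pendant '[[[0,0,-0.7],[0,0,0],1],[[0,0,-0.9],[0,0,0],1],[[0,0,-0.9],[0,0,0],1],[[0,0,-0.9],[0,0,0],1],[[0,0,-0.9],[0,0,0],1],[[0,0,-0.6],[0,0,0],1],[[0,0,-0.4],[0,0,0],1],[[0,0,-0.22],[0,0,0],1],[[0,0,-0.1],[0,0,0],1],[[0,0,0],[0,0,0],1]]'
python3 -m pendant '[[[0,0,0],[0,0,0],0.6],[[0,0,0],[0,0,0],0.5],[[0,0,0],[0,0,0],0.45],[[0,0,0],[0,0,0],0.4],[[0,0,0],[0,0,0],0.3],[[0,0,0],[0,0,0],0.2],[[0,0,0],[0,0,0],0.2],[[0,0,0],[0,0,0],0.2],[[0,0,0],[0,0,0],0.2],[[0,0,0],[0,0,0],0.2]]'
```

```text
time: 17.43
tool_pos: [483.8, 27.6, 233.2]
tcp_rot: [-3.142, 0.001, 3.141]
contact_force: [0.8, -0.6, 0.0]
grip_width: 91.6
finger_force: 0.0
time: 18.27
tool_pos: [452.0, -159.6, 233.0]
tcp_rot: [3.141, 0.0, 3.14]
contact_force: [-0.0, 0.1, -0.1]
grip_width: 91.7
finger_force: 0.0
time: 19.1
tool_pos: [452.4, -159.0, 64.3]
tcp_rot: [3.141, -0.0, -3.141]
contact_force: [0.9, -0.5, 0.1]
grip_width: 91.9
finger_force: 0.0
time: 19.93
tool_pos: [452.4, -159.7, 64.8]
tcp_rot: [-3.141, 0.001, -3.142]
contact_force: [-0.5, 1.0, 5.6]
grip_width: 64.0
finger_force: 30.0
```

```bash
python3 -m pendant '[[[0,0,0.2],[0,0,0],0.2],[[0,0,0.5],[0,0,0],0.2],[[0,0,0.7],[0,0,0],0.2],[[0,0,0.5],[0,0,0],0.2],[[0,-0.2,0.3],[0,0,0],0.2],[[0,-0.4,0],[0,0,0],0.2],[[0,-0.5,0],[0,0,0],0.2],[[0,-0.5,0],[0,0,0],0.2],[[0,-0.5,0],[0,0,0],0.2],[[-0.03,-0.5,0],[0,0,0],0.2]]'
python3 -m pendant '[[[0,-0.5,0],[0,0,0],0.2],[[0,-0.4,0],[0,0,0],0.2],[[0,-0.15,0],[0,0,0],0.2],[[0,0,0],[0,0,0],0.2],[[0,0,0],[0,0,0],0.2],[[0,0,0],[0,0,0],0.2],[[0,0,-0.15],[0,0,0],0.2],[[0,0,-0.15],[0,0,0],0.2],[[0,0,-0.15],[0,0,0],0.2],[[0,0,-0.05],[0,0,0],0.2]]'
python3 -m pendant '[[[0,0,-0.07],[0,0,0],0.2],[[0,0,-0.07],[0,0,0],0.2],[[0,0,-0.07],[0,0,0],0.2],[[0,0,-0.07],[0,0,0],0.2],[[0,0,-0.07],[0,0,0],0.2],[[0,0,-0.07],[0,0,0],0.2],[[0,0,0],[0,0,0],0.2],[[0,0,0],[0,0,0],0.2],[[0,0,0],[0,0,0],0.2],[[0,0,0],[0,0,0],0.2]]'
```

```text
time: 20.77
tool_pos: [450.9, -238.8, 129.5]
tcp_rot: [3.141, -0.001, 3.141]
contact_force: [-0.9, 1.1, -1.0]
grip_width: 64.3
finger_force: 30.0
time: 21.6
tool_pos: [451.0, -268.4, 114.4]
tcp_rot: [3.141, -0.001, -3.141]
contact_force: [0.1, -0.0, -1.2]
grip_width: 64.1
finger_force: 30.0
time: 22.43
tool_pos: [451.4, -269.2, 102.9]
tcp_rot: [-3.141, 0.0, -3.142]
contact_force: [0.6, 0.8, -0.7]
grip_width: 64.1
finger_force: 30.0
```

It is inside the bucket now with no contact force, so I'm continuing down.

```bash
python3 -m pendant '[[[0,0,-0.1],[0,0,0],0.2],[[0,0,-0.12],[0,0,0],0.2],[[0,0,-0.12],[0,0,0],0.2],[[0,0,-0.12],[0,0,0],0.2],[[0,0,-0.12],[0,0,0],0.2],[[0,0,-0.12],[0,0,0],0.2],[[0,0,-0.1],[0,0,0],0.2],[[0,0,-0.1],[0,0,0],0.2],[[0,0,-0.05],[0,0,0],0.2],[[0,0,0],[0,0,0],0.2]]'
python3 -m pendant '[[[0,0,-0.03],[0,0,0],0.2],[[0,0,-0.03],[0,0,0],0.2],[[0,0,-0.02],[0,0,0],0.2],[[0,0,-0.02],[0,0,0],0.2],[[0,0,0],[0,0,0],0.2],[[0,0,0],[0,0,0],0.2],[[0,0,0],[0,0,0],0.2],[[0,0,0],[0,0,0],0.2],[[0,0,0],[0,0,0],0.2],[[0,0,0],[0,0,0],0.2]]'
```

```text
time: 23.27
tool_pos: [451.1, -269.0, 73.8]
tcp_rot: [3.141, -0.0, -3.142]
contact_force: [-0.6, 0.6, -0.5]
grip_width: 64.0
finger_force: 30.0
time: 24.1
tool_pos: [451.3, -269.1, 71.3]
tcp_rot: [3.141, 0.0, -3.142]
contact_force: [-0.2, -0.2, -1.4]
grip_width: 64.1
finger_force: 30.0
```

```bash
python3 -m pendant '[[[0,0,-0.02],[0,0,0],0.2],[[0,0,-0.02],[0,0,0],0.2],[[0,0,-0.02],[0,0,0],0.2],[[0,0,0],[0,0,0],0.2],[[0,0,0],[0,0,0],0.2],[[0,0,0],[0,0,0],0.45],[[0,0,0],[0,0,0],0.5],[[0,0,0],[0,0,0],0.6],[[0,0,0],[0,0,0],0.8],[[0,0,0],[0,0,0],1]]'
python3 -m pendant '[[[0,0,0],[0,0,0],1],[[0,0,0],[0,0,0],1],[[0,0,0],[0,0,0],1],[[0,0,0.2],[0,0,0],1],[[0,0,0.5],[0,0,0],1],[[0,0,0.8],[0,0,0],1],[[0,0,1],[0,0,0],1],[[0,0,1],[0,0,0],1],[[0,0,1],[0,0,0],1],[[0,0,1],[0,0,0],1]]'
python3 -m pendant '[[[0.3,0.4,0],[0,0,0],1],[[0.6,0.8,0],[0,0,0],1],[[0.7,0.9,0],[0,0,0],1],[[0.8,1,0],[0,0,0],1],[[0.8,1,0],[0,0,0],1],[[0.8,1,0],[0,0,0],1],[[0.8,1,0],[0,0,0],1],[[0.7,0.9,0],[0,0,0],1],[[0.5,0.6,0],[0,0,0],1],[[0.16,0.2,0],[0,0,0],1]]'
python3 - <<'E'
from fit import *
np.set_printoptions(precision=1,suppress=True)
for n in('scene','top'):
    a=np.mean([bot.capture(n).astype(float) for _ in range(3)],0); cv2.imwrite(f'pics/{n}3.png',a.round().astype(np.uint8))
    c=proj(n,(453,-265,50)).round().astype(int); cv2.imwrite(f'pics/c_{n}.png',cv2.resize(np.clip(a*1.3,0,255).astype(np.uint8)[c[1]-30:c[1]+30,c[0]-32:c[0]+32],None,fx=6,fy=6,interpolation=cv2.INTER_CUBIC))
cv2.imwrite('pics/p6.png',np.hstack([cv2.imread('pics/c_scene.png'),cv2.imread('pics/c_top.png')]))
print(bot.get_obs()['tool_pos'])
E
```

```text
time: 24.93
tool_pos: [451.3, -269.1, 69.2]
tcp_rot: [3.141, -0.0, -3.141]
contact_force: [0.9, -0.2, 0.1]
grip_width: 82.5
finger_force: 0.0
time: 25.77
tool_pos: [451.1, -268.9, 236.5]
tcp_rot: [-3.141, 0.0, -3.141]
contact_force: [0.5, 0.1, -0.1]
grip_width: 92.0
finger_force: 0.0
time: 26.6
tool_pos: [637.6, -31.7, 234.4]
tcp_rot: [3.141, 0.001, -3.138]
contact_force: [-1.0, -0.8, 0.4]
grip_width: 91.6
finger_force: 0.0
[635.4 -36.6 234.8]
```

View pics/p6.png

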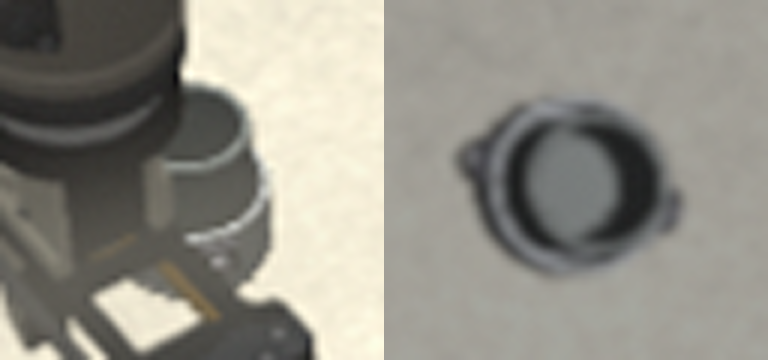

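p6 shows the large sleeve upright in the large bucket; in the top panel the sleeve opening is centred at about (586,185) and the bucket at (575,185). I'll fit the sleeve rim numerically before bringing the bottle.

```bash
cat > rim.py <<'E'
from h import *
from scipy.optimize import minimize
def rim(img,n,x,y,z,rs,span=8):
    G=cv2.imread(img,0).astype(float); T=np.linspace(0,2*np.pi,120,endpoint=False); out=[]
    def samp(p,r):
        P=np.array([proj(n,(p[0]+r*np.cos(t),p[1]+r*np.sin(t),z)) for t in T]).astype(np.float32)
        return cv2.remap(G.astype(np.float32),P[:,:1],P[:,1:],1)[:,0]
    for r in rs:
        c=lambda p:-np.abs(samp(p,r+1.7)-samp(p,r-1.7)).clip(0,60).mean()
        b=min((c((x+a,y+d)),x+a,y+d) for a in np.arange(-span,span+1,1.) for d in np.arange(-span,span+1,1.))
        out.append((r,np.round(b,1)))
    return out
E
python3 - <<'E'
from rim import *
print('slv',rim('pics/top3.png','top',453,-264,86,(28,33)))
print('bkt+slv',rim('pics/top3.png','top',453,-264,45,(39,43)))
print('bkt0',rim('pics/top0.png','top',453,-264,45,(39,43)), rim('pics/scene0.png','scene',453,-264,45,(39,43)))
print('bktfloor0',rim('pics/top0.png','top',453,-264,6,(39,)))
E
```

```text
slv [(28, array([ -20.6,  451. , -263. ])), (33, array([ -22.,  449., -257.]))]
bkt+slv [(39, array([ -21.6,  453. , -270. ])), (43, array([ -22.2,  452. , -259. ]))]
bkt0 [(39, array([ -22.6,  452. , -265. ])), (43, array([ -21.6,  452. , -260. ]))] [(39, array([ -31.8,  453. , -267. ])), (43, array([ -25.9,  452. , -266. ]))]
bktfloor0 [(39, array([ -21.3,  453. , -269. ]))]
```

```bash
python3 -m pendant '[[[0,0,-0.5],[0,0,0],1],[[0,0,-0.7],[0,0,0],1],[[0,0,-0.8],[0,0,0],1],[[0,0,-0.8],[0,0,0],1],[[0,0,-0.7],[0,0,0],1],[[0,0,-0.5],[0,0,0],1],[[0,0,-0.3],[0,0,0],1],[[0,0,-0.2],[0,0,0],1],[[0,0,-0.04],[0,0,0],1],[[0,0,0],[0,0,0],1]]'
python3 -m pendant '[[[0,0,0],[0,0,0],0.5],[[0,0,0],[0,0,0],0.3],[[0,0,0],[0,0,0],0.2],[[0,0,0],[0,0,0],0.1],[[0,0,0],[0,0,0],0.05],[[0,0,0],[0,0,0],0],[[0,0,0],[0,0,0],-0.1],[[0,0,0],[0,0,0],-0.2],[[0,0,0],[0,0,0],-0.3],[[0,0,0],[0,0,0],-0.3]]'
```

```text
time: 27.73
tool_pos: [636.3, -35.6, 98.8]
tcp_rot: [-3.142, 0.001, 3.141]
contact_force: [-0.5, -0.0, 0.5]
grip_width: 91.8
finger_force: 0.0
time: 28.57
tool_pos: [636.1, -34.9, 98.3]
tcp_rot: [3.141, 0.0, -3.141]
contact_force: [0.4, 1.4, -0.1]
grip_width: 43.4
finger_force: 30.0
```

```bash
python3 -m pendant '[[[0,0,0.1],[0,0,0],-0.3],[[0,0,0.3],[0,0,0],-0.3],[[0,0,0.6],[0,0,0],-0.3],[[0,0,0.7],[0,0,0],-0.3],[[0,0,0.7],[0,0,0],-0.3],[[0,0,0.7],[0,0,0],-0.3],[[0,0,0.4],[0,0,0],-0.3],[[0,0,0.2],[0,0,0],-0.3],[[-0.2,-0.3,0],[0,0,0],-0.3],[[-0.4,-0.5,0],[0,0,0],-0.3]]'
python3 -m pendant '[[[-0.6,-0.8,0],[0,0,0],-0.3],[[-0.7,-0.9,0],[0,0,0],-0.3],[[-0.7,-0.9,0],[0,0,0],-0.3],[[-0.7,-0.9,0],[0,0,0],-0.3],[[-0.7,-0.9,0],[0,0,0],-0.3],[[-0.7,-0.9,0],[0,0,0],-0.3],[[-0.6,-0.7,0],[0,0,0],-0.3],[[-0.4,-0.5,0],[0,0,0],-0.3],[[-0.3,-0.3,0],[0,0,0],-0.3],[[-0.18,-0.2,0],[0,0,0],-0.3]]'
python3 -m pendant '[[[0,0,0],[0,0,0],-0.3],[[0,0,0],[0,0,0],-0.3],[[0,0,0],[0,0,0],-0.3],[[0,0,0],[0,0,0],-0.3],[[0,0,-0.2],[0,0,0],-0.3],[[0,0,-0.2],[0,0,0],-0.3],[[0,0,-0.2],[0,0,0],-0.3],[[0,0,-0.1],[0,0,0],-0.3],[[0,0,-0.1],[0,0,0],-0.3],[[0,0,-0.1],[0,0,0],-0.3]]'
```

```text
time: 29.4
tool_pos: [618.0, -58.5, 208.7]
tcp_rot: [3.141, 0.0, -3.139]
contact_force: [0.0, 0.1, -2.2]
grip_width: 43.5
finger_force: 30.0
time: 30.23
tool_pos: [448.9, -270.0, 208.5]
tcp_rot: [3.14, -0.002, 3.14]
contact_force: [-0.1, 0.4, -2.2]
grip_width: 43.3
finger_force: 30.0
time: 31.07
tool_pos: [450.7, -269.0, 181.8]
tcp_rot: [3.141, -0.0, -3.141]
contact_force: [-0.6, 0.4, -2.2]
grip_width: 43.6
finger_force: 30.0
```

```bash
python3 -m pendant '[[[0,0,-0.07],[0,0,0],-0.3],[[0,0,-0.07],[0,0,0],-0.3],[[0,0,-0.07],[0,0,0],-0.3],[[0,0,-0.07],[0,0,0],-0.3],[[0,0,-0.07],[0,0,0],-0.3],[[0,0,-0.07],[0,0,0],-0.3],[[0,0,0],[0,0,0],-0.3],[[0,0,0],[0,0,0],-0.3],[[0,0,0],[0,0,0],-0.3],[[0,0,0],[0,0,0],-0.3]]'
```

```text
time: 31.9
tool_pos: [450.8, -269.1, 169.8]
tcp_rot: [-3.142, 0.0, -3.142]
contact_force: [0.3, 0.1, -1.3]
grip_width: 43.3
finger_force: 30.0
```

```bash
python3 -m pendant '[[[0,0,-0.15],[0,0,0],-0.3],[[0,0,-0.25],[0,0,0],-0.3],[[0,0,-0.25],[0,0,0],-0.3],[[0,0,-0.25],[0,0,0],-0.3],[[0,0,-0.25],[0,0,0],-0.3],[[0,0,-0.25],[0,0,0],-0.3],[[0,0,-0.25],[0,0,0],-0.3],[[0,0,-0.15],[0,0,0],-0.3],[[0,0,-0.1],[0,0,0],-0.3],[[0,0,-0.03],[0,0,0],-0.3]]'
python3 -m pendant '[[[0,0,-0.02],[0,0,0],-0.3],[[0,0,-0.02],[0,0,0],-0.3],[[0,0,-0.02],[0,0,0],-0.3],[[0,0,-0.02],[0,0,0],-0.3],[[0,0,-0.02],[0,0,0],-0.3],[[0,0,0],[0,0,0],-0.3],[[0,0,0],[0,0,0],-0.3],[[0,0,0],[0,0,0],-0.3],[[0,0,0],[0,0,0],-0.3],[[0,0,0],[0,0,0],-0.3]]'
```

```text
time: 32.73
tool_pos: [450.5, -268.9, 111.1]
tcp_rot: [3.141, -0.001, -3.142]
contact_force: [0.8, -0.3, -2.4]
grip_width: 43.3
finger_force: 30.0
time: 33.57
tool_pos: [450.9, -269.2, 109.1]
tcp_rot: [-3.141, 0.001, -3.142]
contact_force: [-0.9, 0.6, 5.2]
grip_width: 43.3
finger_force: 30.0
```

```bash
python3 -m pendant '[[[0,0,0],[0,0,0],-0.1],[[0,0,0],[0,0,0],0],[[0,0,0],[0,0,0],0.2],[[0,0,0],[0,0,0],0.5],[[0,0,0],[0,0,0],0.8],[[0,0,0],[0,0,0],0.8],[[0,0,0],[0,0,0],0.8],[[0,0,0.2],[0,0,0],0.8],[[0,0,0.5],[0,0,0],0.8],[[0,0,0.8],[0,0,0],1]]'
python3 -m pendant '[[[0,0,0.9],[0,0,0],1],[[0,0,0.9],[0,0,0],1],[[0,0,0.9],[0,0,0],1],[[0,0.5,0],[0,0,0],1],[[0,0.8,0],[0,0,0],1],[[0,0.9,0],[0,0,0],1],[[0,0.9,0],[0,0,0],1],[[0,0.9,0],[0,0,0],1],[[0,0.9,0],[0,0,0],1],[[0,0.9,0],[0,0,0],1]]'
python3 - <<'E'
from rim import *
for i in ('scene','top'):
    print(i,'bktS',rim(f'pics/{i}0.png',i,451,261.5,45,(31,35)),'floor',rim(f'pics/{i}0.png',i,451,261.5,6,(31,)))
    print(i,'slvS',rim(f'pics/{i}0.png',i,451,31,80,(20.5,25.5)))
    print(i,'bktL floor',rim(f'pics/{i}0.png',i,453,-265,6,(39,)))
E
```

```text
time: 34.4
tool_pos: [449.7, -268.3, 152.7]
tcp_rot: [3.139, -0.004, -3.142]
contact_force: [0.8, -0.7, 0.6]
grip_width: 85.9
finger_force: 0.0
time: 35.23
tool_pos: [450.2, -93.5, 234.7]
tcp_rot: [3.141, -0.0, 3.142]
contact_force: [0.5, 0.1, 0.4]
grip_width: 92.0
finger_force: 0.0
scene bktS [(31, array([-49.3, 453. , 265.5])), (35, array([-39.8, 454. , 261.5]))] floor [(31, array([-32.7, 456. , 263.5]))]
scene slvS [(20.5, array([-43.5, 449. ,  29. ])), (25.5, array([-38.6, 452. ,  31. ]))]
scene bktL floor [(39, array([ -18.9,  450. , -266. ]))]
top bktS [(31, array([-21.9, 451. , 263.5])), (35, array([-19.4, 450. , 258.5]))] floor [(31, array([-20.8, 452. , 267.5]))]
top slvS [(20.5, array([-15.5, 451. ,  35. ])), (25.5, array([-19.2, 449. ,  29. ]))]
top bktL floor [(39, array([ -21.3,  453. , -269. ]))]
```

Run:
```python
from h import *
np.set_printoptions(precision=2,suppress=True)
def line(img,u0,v0,u1,v1,N=22,w=8):
    G=cv2.GaussianBlur(cv2.imread(img,0),(0,0),1).astype(np.float32); d=np.array([u1-u0,v1-v0],float); L=np.hypot(*d); n=np.array([-d[1],d[0]])/L; r=[]
    for s in np.linspace(0,1,N):
        p=np.array([u0,v0])+s*d; k=np.arange(-w,w+.1,.25); q=(p+k[:,None]*n).astype(np.float32)
        v=cv2.remap(G,q[:,:1],q[:,1:],1)[:,0]; g=np.abs(np.gradient(v)); g[g<g.max()*.5]=0; r.append((g*k).sum()/g.sum())
    return np.array(r)
r=line('pics/top0.png',3,54,637,68); print('top table edge offsets',r)
r=line('pics/scene0.png',64,88,215,385); print('scene left table edge',r)
print(bot.camera_params('top').keys())
```

```text
top table edge offsets [-0.69 -0.6  -0.85 -0.63 -0.25 -0.67 -0.52 -0.26 -0.18 -0.32 -0.14  0.1
  0.16 -0.08  0.14  0.43  0.38  0.26  0.42  0.71  0.51  0.53]
scene left table edge [ 1.99  1.89  1.48  1.57  1.12  1.01  1.03  0.62  0.5   0.39  0.04 -0.02
 -0.28 -0.47 -0.41 -0.96 -0.88 -1.11 -1.47 -1.6  -1.85 -2.  ]
dict_keys(['fovy', 'cx', 'cy', 'camera_from_world'])
```

No lens distortion: the table edges are straight. Next the small sleeve. I'll close on it, release it in place and look, to measure the jaw-versus-camera offset in this area.

```bash
python3 -m pendant '[[[0,0.8,0],[0,0,0],1],[[0,0.8,0],[0,0,0],1],[[0,0.8,0],[0,0,0],1],[[0,0.8,0],[0,0,0],1],[[-0.03,0.6,0],[0,0,0],1],[[0,0.34,0],[0,0,0],1],[[0,0,0],[0,0,0],1],[[0,0,-0.3],[0,0,0],1],[[0,0,-0.6],[0,0,0],1],[[0,0,-0.9],[0,0,0],1]]'
python3 -m pendant '[[[0,0,-0.9],[0,0,0],1],[[0,0,-0.9],[0,0,0],1],[[0,0,-0.9],[0,0,0],1],[[0,0,-0.6],[0,0,0],1],[[0,0,-0.4],[0,0,0],1],[[0,0,-0.18],[0,0,0],1],[[0,0,0],[0,0,0],0.7],[[0,0,0],[0,0,0],0.4],[[0,0,0],[0,0,0],0.2],[[0,0,0],[0,0,0],0.1]]'
python3 -m pendant '[[[0,0,0],[0,0,0],0],[[0,0,0],[0,0,0],-0.1],[[0,0,0],[0,0,0],-0.1],[[0,0,0],[0,0,0],-0.1],[[0,0,0],[0,0,0],-0.1],[[0,0,0],[0,0,0],0.15],[[0,0,0],[0,0,0],0.2],[[0,0,0],[0,0,0],0.4],[[0,0,0],[0,0,0],0.8],[[0,0,0],[0,0,0],1]]'
```

```text
time: 36.07
tool_pos: [451.1, 28.0, 181.2]
tcp_rot: [-3.141, 0.005, 3.141]
contact_force: [1.0, -0.1, -0.6]
grip_width: 91.7
finger_force: 0.0
time: 36.9
tool_pos: [450.4, 28.9, 65.2]
tcp_rot: [-3.141, 0.002, 3.141]
contact_force: [-0.9, 0.2, 0.4]
grip_width: 69.5
finger_force: 0.0
time: 37.73
tool_pos: [449.7, 29.1, 64.2]
tcp_rot: [3.141, -0.0, -3.141]
contact_force: [0.4, 0.4, 0.4]
grip_width: 70.7
finger_force: 0.0
```

```bash
python3 -m pendant '[[[0,0,0],[0,0,0],1],[[0,0,0],[0,0,0],1],[[0,0,0.3],[0,0,0],1],[[0,0,0.8],[0,0,0],1],[[0,0,1],[0,0,0],1],[[0,0,1],[0,0,0],1],[[0,0,1],[0,0,0],1],[[0,0,0.5],[0,0,0],1],[[0,-0.5,0],[0,0,0],1],[[0,-0.9,0],[0,0,0],1]]'
python3 -m pendant '[[[0,-0.9,0],[0,0,0],1],[[0,-0.9,0],[0,0,0],1],[[0,-0.9,0],[0,0,0],1],[[0,-0.9,0],[0,0,0],1],[[0,-0.9,0],[0,0,0],1],[[0,-0.9,0],[0,0,0],1],[[0,0,0],[0,0,0],1],[[0,0,0],[0,0,0],1],[[0,0,0],[0,0,0],1],[[0,0,0],[0,0,0],1]]'
python3 - <<'E'
from fit import *
from rim import rim
np.set_printoptions(precision=1,suppress=True)
print(bot.get_obs()['tool_pos'])
for n in('scene','top'):
    a=np.mean([bot.capture(n).astype(float) for _ in range(4)],0); cv2.imwrite(f'pics/{n}4.png',a.round().astype(np.uint8))
    F=lambda i,*v: fit(f'pics/{n}{i}.png',n,*v,None)
    print(n,'slvS before',F(0,451,31,25.5,80),'after',F(4,451,30,25.5,80),'bktS',F(0,451,262,35,45),F(4,451,262,35,45),'botS',F(4,625,235,15,115))
E
```

```text
time: 38.57
tool_pos: [450.3, -11.8, 204.4]
tcp_rot: [3.141, 0.004, -3.138]
contact_force: [-0.1, 0.6, -0.5]
grip_width: 91.9
finger_force: 0.0
time: 39.4
tool_pos: [449.7, -174.0, 202.6]
tcp_rot: [3.141, 0.0, -3.141]
contact_force: [0.0, 0.4, -0.8]
grip_width: 91.8
finger_force: 0.0
[ 449.7 -174.   202.6]
scene slvS before [452.3  31.4] after [452.4  31.7] bktS [453.6 265.5] [453.7 265.4] botS [625.7 234.6]
top slvS before [450.3  30.8] after [450.1  31. ] bktS [449.7 261.5] [449.8 261.5] botS [624.5 235.3]
```

```bash
python3 -m pendant '[[[0,0.7,0],[0,0,0],1],[[0,0.9,0],[0,0,0],1],[[0,0.9,0],[0,0,0],1],[[0,0.9,0],[0,0,0],1],[[0,0.9,0],[0,0,0],1],[[0,0.9,0],[0,0,0],1],[[0,0.8,0],[0,0,0],1],[[0,0.5,0],[0,0,0],1],[[0,0.3,0],[0,0,0],1],[[0,0,-0.2],[0,0,0],1]]'
python3 -m pendant '[[[0,0,-0.6],[0,0,0],0.8],[[0,0,-0.8],[0,0,0],0.8],[[0,0,-0.9],[0,0,0],0.8],[[0,0,-0.8],[0,0,0],0.8],[[0,0,-0.6],[0,0,0],0.8],[[0,0,-0.4],[0,0,0],0.7],[[0,0,-0.3],[0,0,0],0.7],[[0,0,0],[0,0,0],0.7],[[0,0,0],[0,0,0],0.5],[[0,0,0],[0,0,0],0.3]]'
python3 -m pendant '[[[0,0,0],[0,0,0],0.2],[[0,0,0],[0,0,0],0.1],[[0,0,0],[0,0,0],0],[[0,0,0],[0,0,0],-0.1],[[0,0,0],[0,0,0],-0.1],[[0,0,0],[0,0,0],-0.1],[[0,0,0],[0,0,0],-0.1],[[0,0,0],[0,0,0],-0.1],[[0,0,0],[0,0,0],-0.1],[[0,0,0],[0,0,0],-0.1]]'
```

```text
time: 40.63
tool_pos: [450.4, 30.4, 197.1]
tcp_rot: [3.141, 0.002, -3.139]
contact_force: [0.4, 0.2, 0.5]
grip_width: 92.2
finger_force: 0.0
time: 41.47
tool_pos: [450.4, 28.7, 64.9]
tcp_rot: [-3.141, 0.001, 3.141]
contact_force: [-0.0, -0.2, -0.4]
grip_width: 69.1
finger_force: 0.0
time: 42.3
tool_pos: [450.2, 29.1, 64.9]
tcp_rot: [-3.141, 0.001, -3.141]
contact_force: [-1.4, -0.4, 6.2]
grip_width: 50.5
finger_force: 30.0
```

```bash
python3 -m pendant '[[[0,0,0.1],[0,0,0],-0.1],[[0,0,0.3],[0,0,0],-0.1],[[0,0,0.6],[0,0,0],-0.1],[[0,0,0.6],[0,0,0],-0.1],[[0,0,0.5],[0,0,0],-0.1],[[0,0.2,0.2],[0,0,0],-0.1],[[0,0.4,0],[0,0,0],-0.1],[[0,0.7,0],[0,0,0],-0.1],[[0,0.8,0],[0,0,0],-0.1],[[0,0.8,0],[0,0,0],-0.1]]'
python3 -m pendant '[[[0,0.8,0],[0,0,0],-0.1],[[0,0.8,0],[0,0,0],-0.1],[[0,0.8,0],[0,0,0],-0.1],[[0,0.8,0],[0,0,0],-0.1],[[0,0.7,0],[0,0,0],-0.1],[[0,0.5,0],[0,0,0],-0.1],[[0,0.3,0],[0,0,0],-0.1],[[0.01,0.22,0],[0,0,0],-0.1],[[0,0,0],[0,0,0],-0.1],[[0,0,0],[0,0,0],-0.1]]'
python3 - <<'E'
from h import *
a=np.mean([bot.capture('scene').astype(float) for _ in range(4)],0); o=bot.get_obs(); print(o['tool_pos'],o['grip_width'])
c=proj('scene',(451,263,60)).round().astype(int); S=9
m=cv2.resize(np.clip((a-15)*1.8,0,255).astype(np.uint8)[c[1]-30:c[1]+30,c[0]-30:c[0]+30],None,fx=S,fy=S,interpolation=cv2.INTER_CUBIC)
x,y,z=o['tool_pos']
for X,Y,Z,R,C in((453.6,265.4,45,35,(0,255,0)),(453.6,265.4,0,35,(0,255,0)),(x+2.3,y+2.6,z-64,25.5,(0,0,255))):
    P=np.array([proj('scene',(X+R*np.cos(t),Y+R*np.sin(t),Z)) for t in np.linspace(0,6.28,60)])-c+30
    cv2.polylines(m,[((P+.5)*S-.5).round().astype(np.int32)],True,C,1)
cv2.imwrite('pics/p7.png',m)
E
```

```text
time: 43.13
tool_pos: [449.4, 117.3, 133.3]
tcp_rot: [3.141, -0.0, 3.141]
contact_force: [0.0, 0.5, -1.6]
grip_width: 50.5
finger_force: 30.0
time: 43.97
tool_pos: [449.9, 263.4, 133.2]
tcp_rot: [-3.141, -0.001, -3.141]
contact_force: [-0.2, -0.6, -1.4]
grip_width: 50.4
finger_force: 30.0
[450.20300878 262.98178144 133.38173363] 50.646954804678984
```

View pics/p7.png

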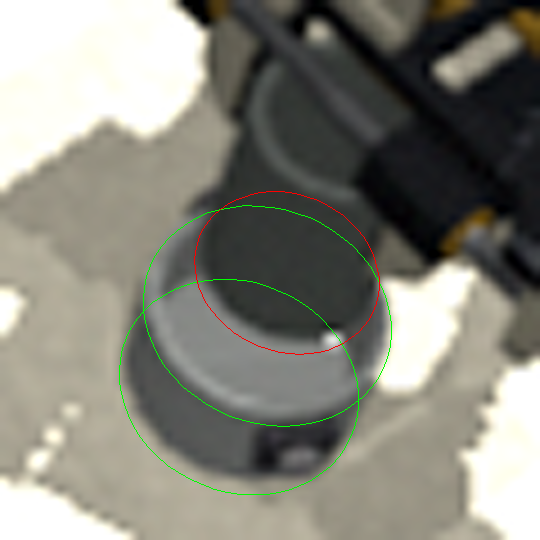

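p7 shows the small sleeve's base over the small bucket's mouth, with rim centre at about (265,315) and sleeve base at about (290,265), still 24 mm above the rim. They are aligned within about 2 mm, so I'll nudge by (-0.5,-1) mm and lower gently.

```bash
python3 -m pendant '[[[-0.02,-0.03,0],[0,0,0],-0.1],[[0,0,-0.1],[0,0,0],-0.1],[[0,0,-0.15],[0,0,0],-0.1],[[0,0,-0.2],[0,0,0],-0.1],[[0,0,-0.15],[0,0,0],-0.1],[[0,0,-0.1],[0,0,0],-0.1],[[0,0,-0.1],[0,0,0],-0.1],[[0,0,-0.05],[0,0,0],-0.1],[[0,0,0],[0,0,0],-0.1],[[0,0,0],[0,0,0],-0.1]]'
python3 -m pendant '[[[0,0,-0.05],[0,0,0],-0.1],[[0,0,-0.05],[0,0,0],-0.1],[[0,0,-0.05],[0,0,0],-0.1],[[0,0,-0.05],[0,0,0],-0.1],[[0,0,-0.05],[0,0,0],-0.1],[[0,0,0],[0,0,0],-0.1],[[0,0,0],[0,0,0],-0.1],[[0,0,0],[0,0,0],-0.1],[[0,0,0],[0,0,0],-0.1],[[0,0,0],[0,0,0],-0.1]]'
```

```text
time: 45.0
tool_pos: [449.6, 262.9, 107.8]
tcp_rot: [3.142, 0.0, -3.141]
contact_force: [-0.9, -0.3, -1.3]
grip_width: 50.4
finger_force: 30.0
time: 45.83
tool_pos: [449.6, 262.8, 100.4]
tcp_rot: [3.141, 0.0, -3.141]
contact_force: [-1.1, -0.1, -0.9]
grip_width: 50.7
finger_force: 30.0
```

```bash
python3 -m pendant '[[[0,0,-0.1],[0,0,0],-0.1],[[0,0,-0.12],[0,0,0],-0.1],[[0,0,-0.12],[0,0,0],-0.1],[[0,0,-0.12],[0,0,0],-0.1],[[0,0,-0.12],[0,0,0],-0.1],[[0,0,-0.12],[0,0,0],-0.1],[[0,0,-0.1],[0,0,0],-0.1],[[0,0,-0.07],[0,0,0],-0.1],[[0,0,-0.05],[0,0,0],-0.1],[[0,0,0],[0,0,0],-0.1]]'
python3 -m pendant '[[[0,0,-0.03],[0,0,0],-0.1],[[0,0,-0.02],[0,0,0],-0.1],[[0,0,-0.02],[0,0,0],-0.1],[[0,0,-0.02],[0,0,0],-0.1],[[0,0,0],[0,0,0],-0.1],[[0,0,0],[0,0,0],-0.1],[[0,0,0],[0,0,0],-0.1],[[0,0,0],[0,0,0],-0.1],[[0,0,0],[0,0,0],-0.1],[[0,0,0],[0,0,0],-0.1]]'
```

```text
time: 46.67
tool_pos: [449.4, 262.8, 72.4]
tcp_rot: [-3.141, -0.001, -3.142]
contact_force: [-0.7, 0.5, -1.0]
grip_width: 50.8
finger_force: 30.0
time: 47.5
tool_pos: [449.6, 262.9, 71.0]
tcp_rot: [3.141, 0.001, -3.141]
contact_force: [-1.5, -0.9, 7.6]
grip_width: 50.4
finger_force: 30.0
```

```bash
python3 -m pendant '[[[0,0,0],[0,0,0],0.15],[[0,0,0],[0,0,0],0.2],[[0,0,0],[0,0,0],0.3],[[0,0,0],[0,0,0],0.5],[[0,0,0],[0,0,0],0.7],[[0,0,0],[0,0,0],0.7],[[0,0,0],[0,0,0],0.7],[[0,0,0.2],[0,0,0],0.7],[[0,0,0.5],[0,0,0],0.7],[[0,0,0.8],[0,0,0],0.7]]'
python3 -m pendant '[[[0,0,1],[0,0,0],0.7],[[0,0,1],[0,0,0],0.7],[[0,0,1],[0,0,0],0.7],[[0,0,1],[0,0,0],0.7],[[0.5,-0.1,0],[0,0,0],0.7],[[0.8,-0.16,0],[0,0,0],0.7],[[0.9,-0.16,0],[0,0,0],0.7],[[0.9,-0.16,0],[0,0,0],0.7],[[0.9,-0.16,0],[0,0,0],0.7],[[0.8,-0.12,0],[0,0,0],0.7]]'
python3 -m pendant '[[[0.7,-0.1,0],[0,0,0],0.7],[[0.3,0,0],[0,0,0],0.7],[[0,0,0],[0,0,0],0.7],[[0,0,0],[0,0,0],0.7],[[0,0,0],[0,0,0],0.7],[[0,0,0],[0,0,0],0.7],[[0,0,0],[0,0,0],0.7],[[0,0,0],[0,0,0],0.7],[[0,0,0],[0,0,0],0.7],[[0,0,0],[0,0,0],0.7]]'
python3 - <<'E'
from rim import *
from fit import fit
n='top'
a=np.mean([bot.capture(n).astype(float) for _ in range(4)],0); cv2.imwrite(f'pics/{n}5.png',a.round().astype(np.uint8))
print(rim('pics/top5.png','top',450,262,86,(20.5,25.5)),fit('pics/top5.png','top',450,262,35,45,None))
b=bot.capture('scene'); cv2.imwrite('pics/scene5.png',b)
c=proj('scene',(537,250,60)).round().astype(int); d=proj('top',(450,262,60)).round().astype(int)
A=cv2.resize(np.clip(b*1.4,0,255).astype(np.uint8)[c[1]-50:c[1]+50,c[0]-50:c[0]+50],(400,400),interpolation=cv2.INTER_CUBIC)
B=cv2.resize(np.clip(a*1.4,0,255).astype(np.uint8)[d[1]-25:d[1]+25,d[0]-25:d[0]+25],(400,400),interpolation=cv2.INTER_CUBIC)
cv2.imwrite('pics/p8.png',np.hstack([A,B]))
E
```

```text
time: 48.33
tool_pos: [448.3, 262.3, 114.1]
tcp_rot: [-3.14, -0.004, -3.142]
contact_force: [0.2, 1.6, 0.2]
grip_width: 78.1
finger_force: 0.0
time: 49.17
tool_pos: [594.9, 236.4, 235.5]
tcp_rot: [3.142, 0.0, 3.141]
contact_force: [0.1, -0.1, 0.4]
grip_width: 78.0
finger_force: 0.0
time: 50.0
tool_pos: [623.3, 234.1, 235.3]
tcp_rot: [3.141, 0.0, -3.141]
contact_force: [-0.4, 0.5, 0.6]
grip_width: 78.1
finger_force: 0.0
[(20.5, array([ -6., 442., 254.])), (25.5, array([ -9.4, 448. , 254. ]))] [449.95818911 263.88794068]
```

View pics/p8.png

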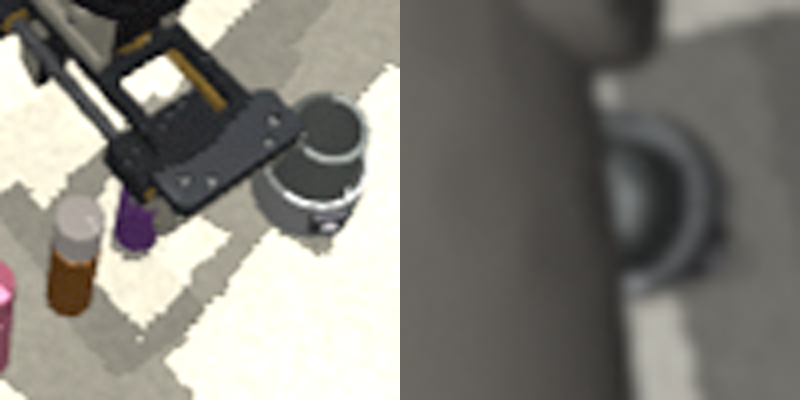

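p8 shows the small sleeve upright in the small bucket, at about (330,140) in the left panel, and the amber bottle still standing at about (75,255). Now to grasp the small bottle.

```bash
python3 -m pendant '[[[0,0,-0.5],[0,0,0],0.7],[[0,0,-0.7],[0,0,0],0.7],[[0,0,-0.8],[0,0,0],0.7],[[0,0,-0.8],[0,0,0],0.7],[[0,0,-0.7],[0,0,0],0.7],[[0,0,-0.5],[0,0,0],0.7],[[0,0,-0.3],[0,0,0],0.7],[[0,0,-0.2],[0,0,0],0.7],[[0,0,-0.06],[0,0,0],0.7],[[0,0,0],[0,0,0],0.5]]'
python3 -m pendant '[[[0,0,0],[0,0,0],0.3],[[0,0,0],[0,0,0],0.1],[[0,0,0],[0,0,0],0],[[0,0,0],[0,0,0],-0.1],[[0,0,0],[0,0,0],-0.2],[[0,0,0],[0,0,0],-0.3],[[0,0,0],[0,0,0],-0.35],[[0,0,0],[0,0,0],-0.4],[[0,0,0],[0,0,0],-0.5],[[0,0,0],[0,0,0],-0.6]]'
python3 -m pendant '[[[0,0,0],[0,0,0],-0.6],[[0,0,0],[0,0,0],-0.6],[[0,0,0],[0,0,0],-0.6],[[0,0,0],[0,0,0],-0.6],[[0,0,0.1],[0,0,0],-0.6],[[0,0,0.3],[0,0,0],-0.6],[[0,0,0.6],[0,0,0],-0.6],[[0,0,0.8],[0,0,0],-0.6],[[0,0,0.8],[0,0,0],-0.6],[[0,0,0.6],[0,0,0],-0.6]]'
```

```text
time: 51.08
tool_pos: [623.8, 234.1, 98.5]
tcp_rot: [3.141, 0.0, -3.142]
contact_force: [-0.7, 0.7, 0.4]
grip_width: 75.0
finger_force: 0.0
time: 51.92
tool_pos: [623.5, 234.0, 98.3]
tcp_rot: [3.141, 0.0, -3.142]
contact_force: [0.1, -0.1, 0.2]
grip_width: 29.5
finger_force: 30.0
time: 52.75
tool_pos: [624.0, 234.2, 197.2]
tcp_rot: [3.141, 0.003, -3.141]
contact_force: [0.6, 0.5, -0.8]
grip_width: 29.2
finger_force: 30.0
```

```bash
python3 -m pendant '[[[0,0,0.6],[0,0,0],-0.6],[[0,0,0.4],[0,0,0],-0.6],[[0,0,0.2],[0,0,0],-0.6],[[-0.3,0,0],[0,0,0],-0.6],[[-0.6,0.1,0],[0,0,0],-0.6],[[-0.8,0.16,0],[0,0,0],-0.6],[[-0.9,0.16,0],[0,0,0],-0.6],[[-0.9,0.16,0],[0,0,0],-0.6],[[-0.8,0.16,0],[0,0,0],-0.6],[[-0.7,0.1,0],[0,0,0],-0.6]]'
python3 -m pendant '[[[-0.5,0.1,0],[0,0,0],-0.6],[[-0.3,0.02,0],[0,0,0],-0.6],[[0,0,0],[0,0,0],-0.6],[[0,0,0],[0,0,0],-0.6],[[0,0,0],[0,0,0],-0.6],[[0,0,-0.3],[0,0,0],-0.6],[[0,0,-0.4],[0,0,0],-0.6],[[0,0,-0.4],[0,0,0],-0.6],[[0,0,-0.2],[0,0,0],-0.6],[[0,0,-0.1],[0,0,0],-0.6]]'
python3 -m pendant '[[[0,0,-0.07],[0,0,0],-0.6],[[0,0,-0.07],[0,0,0],-0.6],[[0,0,-0.07],[0,0,0],-0.6],[[0,0,-0.05],[0,0,0],-0.6],[[0,0,-0.05],[0,0,0],-0.6],[[0,0,0],[0,0,0],-0.6],[[0,0,0],[0,0,0],-0.6],[[0,0,0],[0,0,0],-0.6],[[0,0,0],[0,0,0],-0.6],[[0,0,0],[0,0,0],-0.6]]'
```

```text
time: 53.58
tool_pos: [471.6, 259.4, 230.2]
tcp_rot: [3.142, -0.001, -3.141]
contact_force: [-1.1, -0.1, -0.2]
grip_width: 29.6
finger_force: 30.0
time: 54.42
tool_pos: [449.4, 262.4, 186.6]
tcp_rot: [-3.141, -0.002, 3.141]
contact_force: [-0.2, -0.2, -0.9]
grip_width: 29.6
finger_force: 30.0
time: 55.25
tool_pos: [449.5, 262.8, 179.1]
tcp_rot: [3.141, 0.0, -3.142]
contact_force: [0.4, 0.1, -0.8]
grip_width: 29.2
finger_force: 30.0
```

```bash
python3 -m pendant '[[[0,0,-0.07],[0,0,0],-0.6],[[0,0,-0.07],[0,0,0],-0.6],[[0,0,-0.07],[0,0,0],-0.6],[[0,0,-0.07],[0,0,0],-0.6],[[0,0,-0.07],[0,0,0],-0.6],[[0,0,0],[0,0,0],-0.6],[[0,0,0],[0,0,0],-0.6],[[0,0,0],[0,0,0],-0.6],[[0,0,0],[0,0,0],-0.6],[[0,0,0],[0,0,0],-0.6]]'
```

```text
time: 56.08
tool_pos: [449.6, 262.9, 168.5]
tcp_rot: [3.141, 0.0, -3.141]
contact_force: [0.5, -0.4, -0.0]
grip_width: 29.3
finger_force: 30.0
```

Inside the sleeve with no force, so I'm lowering it to the floor: command 168.1 down to 111.1, then slowly.

```bash
python3 -m pendant '[[[0,0,-0.15],[0,0,0],-0.6],[[0,0,-0.25],[0,0,0],-0.6],[[0,0,-0.25],[0,0,0],-0.6],[[0,0,-0.25],[0,0,0],-0.6],[[0,0,-0.25],[0,0,0],-0.6],[[0,0,-0.25],[0,0,0],-0.6],[[0,0,-0.22],[0,0,0],-0.6],[[0,0,-0.15],[0,0,0],-0.6],[[0,0,-0.1],[0,0,0],-0.6],[[0,0,-0.03],[0,0,0],-0.6]]'
python3 -m pendant '[[[0,0,-0.02],[0,0,0],-0.6],[[0,0,-0.02],[0,0,0],-0.6],[[0,0,-0.02],[0,0,0],-0.6],[[0,0,-0.02],[0,0,0],-0.6],[[0,0,-0.01],[0,0,0],-0.6],[[0,0,0],[0,0,0],-0.6],[[0,0,0],[0,0,0],-0.6],[[0,0,0],[0,0,0],-0.6],[[0,0,0],[0,0,0],-0.6],[[0,0,0],[0,0,0],-0.6]]'
```

```text
time: 56.92
tool_pos: [449.3, 262.8, 110.8]
tcp_rot: [-3.141, -0.001, -3.142]
contact_force: [-1.2, 0.5, -0.9]
grip_width: 29.1
finger_force: 30.0
time: 57.75
tool_pos: [449.8, 262.9, 109.1]
tcp_rot: [3.141, 0.001, -3.142]
contact_force: [-0.5, -0.8, 5.4]
grip_width: 29.7
finger_force: 30.0
```

Touchdown at 109 mm, as expected. I'll release, rise and check numerically.

```bash
python3 -m pendant '[[[0,0,0],[0,0,0],-0.3],[[0,0,0],[0,0,0],-0.2],[[0,0,0],[0,0,0],0],[[0,0,0],[0,0,0],0.3],[[0,0,0],[0,0,0],0.6],[[0,0,0],[0,0,0],0.6],[[0,0,0],[0,0,0],0.6],[[0,0,0],[0,0,0],0.6],[[0,0,0.2],[0,0,0],0.6],[[0,0,0.5],[0,0,0],0.6]]'
python3 -m pendant '[[[0,0,0.9],[0,0,0],0.6],[[0,0,0.9],[0,0,0],0.6],[[0,0,0.9],[0,0,0],0.6],[[0,0,0.9],[0,0,0],0.6],[[0,-0.5,0],[0,0,0],0.6],[[0,-0.9,0],[0,0,0],0.6],[[0,-0.9,0],[0,0,0],0.6],[[0,-0.9,0],[0,0,0],0.6],[[0,-0.9,0],[0,0,0],0.6],[[0,-0.9,0],[0,0,0],0.6]]'
python3 -m pendant '[[[0,-0.8,0],[0,0,0],0.6],[[0,-0.5,0],[0,0,0],0.6],[[0,0,0],[0,0,0],0.6],[[0,0,0],[0,0,0],0.6],[[0,0,0],[0,0,0],0.6],[[0,0,0],[0,0,0],0.6],[[0,0,0],[0,0,0],0.6],[[0,0,0],[0,0,0],0.6],[[0,0,0],[0,0,0],0.6],[[0,0,0],[0,0,0],0.6]]'
python3 - <<'E'
from h import *
# cap (white) centroid at z=126 in both views
for n in('scene','top'):
    a=np.mean([bot.capture(n).astype(float) for _ in range(3)],0); cv2.imwrite(f'pics/{n}6.png',a.round().astype(np.uint8))
    g=cv2.imread(f'pics/{n}6.png',0)
    for nm,x,y,r in(('L',452,-265,22),('S',451,263,15)):
        u=proj(n,(x,y,126)); ring=np.array([proj(n,(x+r*np.cos(t),y+r*np.sin(t),126)) for t in np.linspace(0,6.28,40)])
        c=u.round().astype(int); s=g[c[1]-9:c[1]+10,c[0]-9:c[0]+10]; t,m=cv2.threshold(s,0,1,cv2.THRESH_OTSU)
        k,l,st,ce=cv2.connectedComponentsWithStats(m); i=l[9,9]; p=ce[i]+c-9
        print(n,nm,int(st[i][4]),'exp area',round(cv2.contourArea(ring.astype(np.float32))),'xy at z126',onz(n,*p,126).round(1))
E
```

```text
time: 58.58
tool_pos: [448.4, 262.4, 128.7]
tcp_rot: [-3.14, -0.004, 3.142]
contact_force: [-0.8, 0.4, 0.4]
grip_width: 73.4
finger_force: 0.0
time: 59.42
tool_pos: [449.3, 111.7, 238.3]
tcp_rot: [3.141, 0.001, -3.141]
contact_force: [0.3, -0.5, -0.5]
grip_width: 73.4
finger_force: 0.0
time: 60.25
tool_pos: [449.5, 74.2, 237.7]
tcp_rot: [3.141, -0.0, -3.141]
contact_force: [-0.4, -1.5, -0.1]
grip_width: 73.3
finger_force: 0.0
scene L 263 exp area 116 xy at z126 [ 444.5 -274.9  126. ]
scene S 271 exp area 106 xy at z126 [443.5 259.7 126. ]
top L 246 exp area 217 xy at z126 [ 455.3 -269.3  126. ]
top S 191 exp area 102 xy at z126 [451.6 271.5 126. ]
```

Run:
```python
from rim import *
for n in('scene','top'):
    for nm,x,y,r in(('L',452,-265,22),('S',451,263,15)):
        print(n,nm,rim(f'pics/{n}6.png',n,x,y,126,(r,),6))
        g=cv2.imread(f'pics/{n}6.png',0); c=proj(n,(x,y,126)).round().astype(int); print(g[c[1]-10:c[1]+12:2,c[0]-11:c[0]+12:2])
```

```text
scene L [(22, array([ -22.2,  452. , -269. ]))]
[[178 180 182 183 179 181 178 179 180 178 183 178]
 [182 181 180 179 180 175 179 181 178 176 176 179]
 [181 182 179 184 179 178 181 181 179 176 176 179]
 [182 181 180 189 191 192 192 188 181 181 181 181]
 [182 181 191 193 193 193 193 192 188 179 182 180]
 [182 182 193 192 192 192 192 193 193 167 180 176]
 [181 168 178 195 192 193 193 196 144 167 177 181]
 [177 187  79 143 195 199 176 143  75 140 187 186]
 [179 143  82  82  80  81  82  84  82  74 146 182]
 [180  85  77  86  86  87  87  87  84  57  95 178]
 [155  74  74  87  88  88  88  89  82  59  97 159]]
scene S [(15, array([-26.4, 451. , 262. ]))]
[[187 183 178 184 187 188 185 184 189 185 182 182]
 [187 184 184 188 186 186 182 183 188 188 186 181]
 [188 184 188 187 185 186 183 182 182 181 185 186]
 [187 185 188 188 193 193 192 189 181 181 181 188]
 [181 185 189 193 193 193 193 193 189 187 181 183]
 [181 177 126 197 193 192 193 194 192 184 182 181]
 [139 105  70 180 194 193 193 193 177 184 183 187]
 [106  52  75  93 172 198 198 188 137 185 187 181]
 [ 77  61  77  78  78  88 103  84 104
[... 629 characters left out ...]
42  44  44  71  83  84  79  80  73  83 114]
 [ 56  72  66  43  33  36  49  72  91  99 110 114]]
top S [(15, array([-27.7, 450. , 264. ]))]
[[115 115 113 114 116 116 110  91  36  61  85  92]
 [114 113 114 101  85 100  93  64  29  65  85  91]
 [114 115 107  71  71  82  66  43  27  64  84  87]
 [116 116  92  72 107 113 105  74  31  62  78  81]
 [115 114  91 106 121 121 121 110  48  59  76  77]
 [115 114 109 118 120 120 121 115  56  55  73  74]
 [114 116 109 117 121 121 121 116  61  53  72  72]
 [114 117 111 102 118 121 119  99  48  51  71  71]
 [115 116 113  90  80  84  76  50  40  50  68  69]
 [115 115 116 103  79  55  38  38  56  58  65  66]
 [115 116 117 115 107  87  68  63  63  53  60  64]]
```

Both cap circles fit at z = 126 mm over their buckets in both views, with the gripper clear. Handing in.

```bash
python3 -c "
from plant import bot
print(bot.close_job())"
```

```text
the job is handed in; nothing more can be done
None
```

The job is handed in at about 60 s, with both buckets loaded large then small and all four pieces standing released in place; the hand-in returned no verdict, and the large sleeve caught its bucket's rim on the first try (wrist force about 60 N), so I set it on the bench and regrasped it before it went in cleanly.

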